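Make up two security-camera kits at the office desk

ROBOT

A 7-joint arm with a two-finger parallel gripper is mounted at the origin on the work surface. World frame = base frame: x ahead of the robot, y to its left, z up, the work surface at z = 0. Lengths are in m, angles in rad, forces in N, time in s.
With the tool pointing down it reaches from about 0.425 to 0.875 m from the base axis. Payload 4.7 kg.
Tool frame: the origin (TCP) lies at the very end of the fingers, on their centre line; the grasp point (between the pads) lies 19 mm behind it; x points along the fingers, z is the direction in which the jaws open and shut, and the axes are right-handed (so a half turn about x gives the same grasp; the last joint's range is limited). The gripper opens to 87 mm and grips with 3 to 60 N. Pads are 19 mm wide; open, the fingers measure 117 mm over their backs; the gripper's body (75 mm by 190 mm) begins 51 mm behind the grasp point.
Start: joints at [1.242, 0.321, -0.07, 1.45, 0.023, 1.371, -0.057], TCP at [0.218, -0.612, 0.223] pointing down, gripper open.
Joint ranges: [-2.86, 2.86], [-0.3, 2.09], [-1.38, 1.24], [0.06, 2.45], [-1.56, 4.7], [0.09, 2.05], [-2.69, 2.69]. Speed limits (rad/s): [2.57, 2.57, 3.14, 3.14, 3.14, 3.14, 3.14].

INTERFACE

Orientations are given as a rotation vector (axis times angle).
In Python, from bench import * gives the robot as it stands.
- The arm moves only by the shell command python3 -m handwheel 'ROWS' [OPENING] [FORCE]. ROWS is JSON, a list of rows, each an object with "xyz": the shift along the world's x, y, z in cm, a list of three; "angular": the turn, a rotation vector about the world's x, y, z in degrees, a list of three. A call has 1 to 5 rows; each row shifts and turns the pose as measured when the row begins; what a row does not reach is not made up. A row lasts 1/12 s, in which the tool goes at most 41.7 mm and 7.16 degrees, less where a joint would pass 70% of its speed; a pose out of reach is approached as far as the arm can. A call with a gripper value outside its range is refused whole. OPENING is the finger opening in cm, from 0 to 8.7, set as the call begins (- or left out, the last holds). The fingers move at their own pace and stop on an object; FORCE is the grip in N (left out, the last holds). Time passes only in rows, so rows that do not move let the fingers close. It gives the time, the measured TCP pose, the force and the opening at its end, in the units of the state.
- get_state(): the state, without advancing time (a new reading comes with each control period).
- get_image(name): name is "side" or "top"; returns a dict with "pixels" (400x640x3 uint8, blue, green, red), "K" (3x3 intrinsics, pixels), "dist" ([k1, k2, p1, p2, k3] as OpenCV has them; the pictures are not rectified), "cam_to_world" (4x4, takes a point from camera to world coordinates). Camera axes: x right, y down, z forward; pixel columns grow to the right and rows downward; lengths in m; the calibration is good to about 2 mm. A picture is of the moment at which its call begins. There is no depth.
- close_job(): hands the job in, once; it reports no verdict.
The state is a dict: "time": time; "joint_positions": joint angles; "qd": joint speeds; "joint_torque": joint torques, N m; "position": TCP position; "tool_rot": TCP orientation; "ft_force": force on the tool from outside, world axes, zero at the start; "torque": the same for the moment, N m; "grip_width": opening from 0.0 (shut) to 1.0 (fully open).
Only numpy, scipy, OpenCV 4.12 (cv2) and the standard library are available. Lean on these libraries where they do the work, as an engineer would, in place of code of your own. Each camera call takes 0.05 s, during which the arm holds its last target.

TASK

Make up two camera kits from the stock on the desk: the outdoor kit, in the squarish tray with two pockets, is the bullet camera and the large power supply; the indoor kit, in the long tray with three pockets, is the dome camera, the drive and the small power supply. Put each thing in the pocket cut to fit it, the right way up and flat on the pocket's floor (the bullet camera goes in the longer pocket of its tray, the dome camera in the round one, the drive in the large rectangular one and the small supply in the small one). Leave the grinder, the pill tube and the pile of coins standing where they are, and let go of everything.

Things in the scene. Friction and masses are not known exactly. Their poses are not given: they have to be found in the camera images.
- outdoor_tray: Fixed squarish grey plastic slab, 154 (x) x 168 (y) x 14 mm high, on the robot's left or right, turned up to 0.2 rad. Two rectangular pockets, 9 mm deep (floors 5 mm over the desk), at x = 0: for the bullet camera 134 (x) x 70 (y) mm, centre y = +39 mm; for the large supply 108 x 68 mm, centre y = -40 mm. Origin: centre of the underside, z up.
- indoor_tray: Fixed long grey plastic slab, 124 (x) x 258 (y) x 14 mm high, left or right, turned up to 0.2 rad. Three pockets 9 mm deep (floors 5 mm over the desk), at x = 0: round, 86 mm, for the dome camera, y = +76 mm; 104 (x) x 74 (y) mm for the drive, y = -14 mm; 70 (x) x 58 (y) mm for the small supply, y = -90 mm. Origin: centre of the underside, z up.
- bullet_camera: White bullet camera lying on its foot: a horizontal cylinder 46 mm across along x, axis 37 mm up, with a thin sunshade on top and a black lens at its -x end, on a flat foot 110 x 46 x 10 mm with a narrower neck. 110 (x) x 46 (y) x 61 mm high overall, about 0.28 kg. Origin: centre of the foot's underside, z up. Grip it across y at the cylinder.
- dome_camera: Dome camera: round white base 62 mm across and 24 mm high, under a black dome 50 mm across; 48 mm high in all, about 0.18 kg. Origin: centre of the underside, z up. Grip it across the base.
- large_supply: Large power supply: plain black plastic brick 84 (x) x 44 (y) x 32 mm high with a small paper label on top, about 0.25 kg. Origin: centre of the underside, z up.
- small_supply: Small plug-in power supply: black plastic block 50 (x) x 38 (y) x 28 mm high with two brass pins (5 mm thick, 16 mm tall) standing on top, about 0.09 kg. Origin: centre of the underside, z up. May lie in its pocket lengthways or crossways.
- drive: Storage drive: flat aluminium box 80 (x) x 50 (y) x 18 mm high, about 0.2 kg. Origin: centre of the underside, z up.
- grinder: Bystander: round green metal herb grinder, 40 mm across, 30 mm high, loose among the stock. Origin: centre of the underside. Leave it alone.
- pill_tube: Bystander: upright white and green pill tube with a white cap, 28 mm across, 50 mm high, loose among the stock. Origin: centre of the underside. Leave it alone.
- coins: Bystander: pile of three thick coins, 27 mm across, 12 mm high, in one piece, loose among the stock. Origin: centre of the underside. Leave it alone.
Not all that is in view belongs to the job. What is shaped like the small_supply but orange or red is not meant.

How it is judged:
By the outcome, as a careful person would: the job done as asked, in the order asked, and still so for the second after the job is handed in, with the robot touching nothing.
It also fails if it takes over 122 s, if anything falls off the work surface, if the arm or the gripper's body presses on something with over 40 N, if the wrist force passes 120 N, or if a joint passes its speed limit or range.

## Working session

There is one attempt and no reset: what is moved stays moved. The work goes in short steps, Python scripts to look and compute and a shell command to move; the robot and the scene stay as the last step left them, time stands still between calls to the robot, and variables do not carry over. Pictures are saved under pics/ and viewed, and the job is handed in when it is done.

```bash
ls; mkdir -p pics
python3 - <<'E'
from bench import *
import cv2
for n in("top","side"):
    d=get_image(n); cv2.imwrite(f"pics/{n}0.png",d["pixels"]); print(n,d["K"],d["dist"],d["cam_to_world"])
s=get_state(); print(s)
E
```

```text
pics
top [[426.80079985   0.         319.94465668]
 [  0.         426.80079985 193.59540157]
 [  0.           0.           1.        ]] [-0.03847342  0.          0.          0.          0.        ] [[-0.02802099 -0.99142268  0.12765538  0.37101752]
 [-0.99958662  0.02861305  0.00280618 -0.03296349]
 [-0.00643472 -0.12752398 -0.99181461  0.94798469]
 [ 0.          0.          0.          1.        ]]
side [[378.17017348   0.         318.52920094]
 [  0.         378.17017348 200.18538895]
 [  0.           0.           1.        ]] [-0.09281506  0.          0.          0.          0.        ] [[ 0.87919695 -0.29330364  0.37548062  0.17681325]
 [-0.47645671 -0.53905148  0.69455921 -0.58849954]
 [-0.00131336 -0.7895546  -0.61367891  0.53582255]
 [ 0.          0.          0.          1.        ]]
{'time': 0.1, 'joint_positions': array([ 1.24209725,  0.32175807, -0.07008865,  1.45155145,  0.02255716,
        1.37079322, -0.05690561]), 'qd': array([-0.00013554, -0.00105364,  0.00069123, -0.00229975,  0.00135555,
        0.00084525,  0.00113718]), 'joint_torque': array([ 6.24257464e-04, -4.92569697e+01, -4.05463139e-01, -3.13399279e+01,
       -6.42571924e-02,  3.94613401e-02,  4.84153747e-05]), 'position': array([ 0.2182861 , -0.61172605,  0.2215657 ]), 'tool_rot': array([ 0.95405085,  1.35357588, -0.95247536]), 'ft_force': array([-0.72393715, -0.29705789,  0.46690128]), 'torque': array([0.00698668, 0.01769753, 0.02943229]), 'grip_width': 0.9964925637825424}
```

View pics/top0.png

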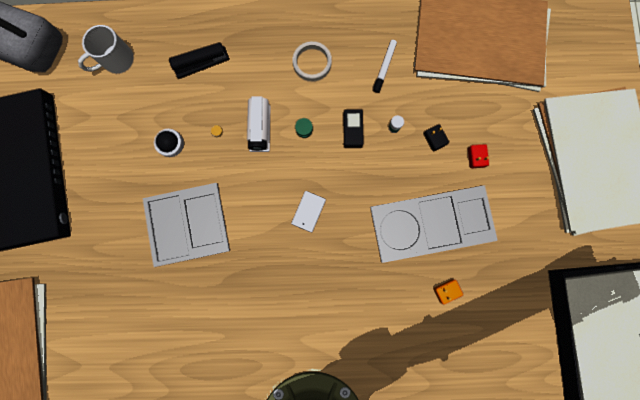

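View pics/side0.png

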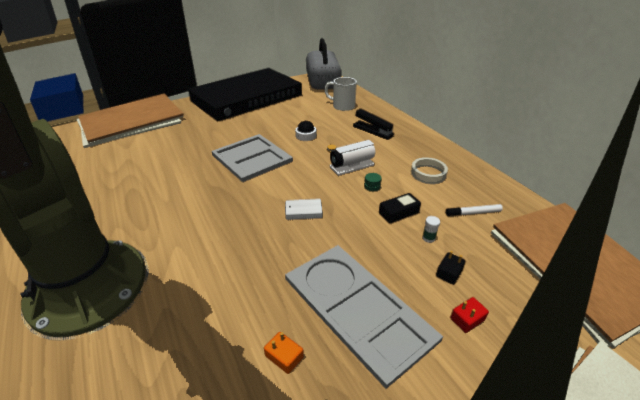

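```bash
cat > h.py <<'E'
from bench import *
import cv2, numpy as np
def p2w(uv,z,d):
    uv=np.atleast_2d(np.array(uv,float)); n=cv2.undistortPoints(uv[:,None],d["K"],np.array(d["dist"]))[:,0]
    T=np.array(d["cam_to_world"]); r=np.c_[n,np.ones(len(n))]@T[:3,:3].T; z=np.broadcast_to(z,len(n))
    return T[:3,3]+r*((z-T[2,3])/r[:,2])[:,None]
def w2p(P,d):
    T=np.linalg.inv(d["cam_to_world"]); P=np.atleast_2d(P)
    return cv2.projectPoints(np.array(P,float),cv2.Rodrigues(T[:3,:3])[0],T[:3,3],d["K"],np.array(d["dist"]))[0][:,0]
def crop(d,x,y,w,h,s,name):
    cv2.imwrite(name,cv2.resize(d["pixels"][y:y+h,x:x+w],None,fx=s,fy=s,interpolation=cv2.INTER_CUBIC))
E
python3 - <<'E'
from h import *
d=get_image("top")
crop(d,140,80,160,100,5,"pics/a.png"); crop(d,290,90,200,100,4,"pics/b.png"); crop(d,135,170,200,110,4,"pics/c.png"); crop(d,360,170,150,100,5,"pics/e.png")
E
```

```text
(no output)
```

View pics/a.png

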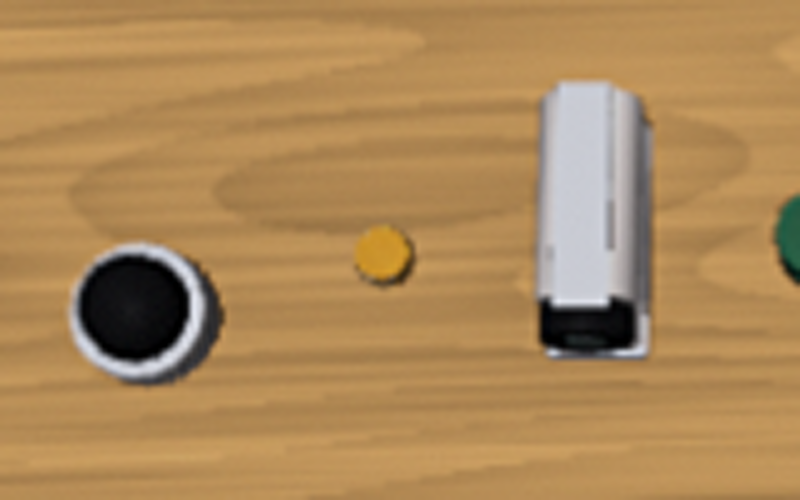

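View pics/b.png

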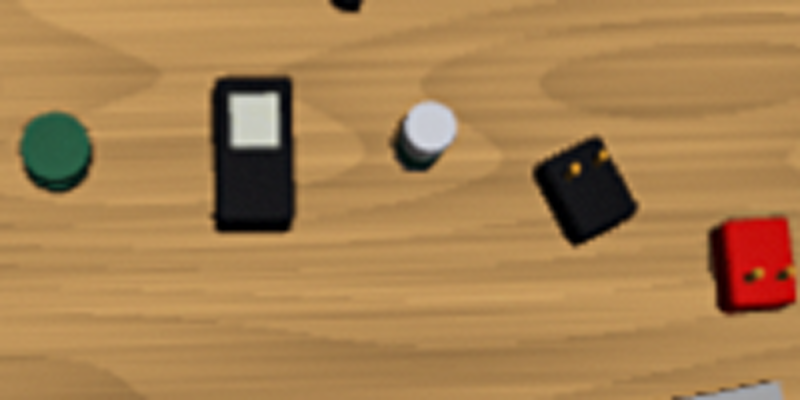

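View pics/c.png

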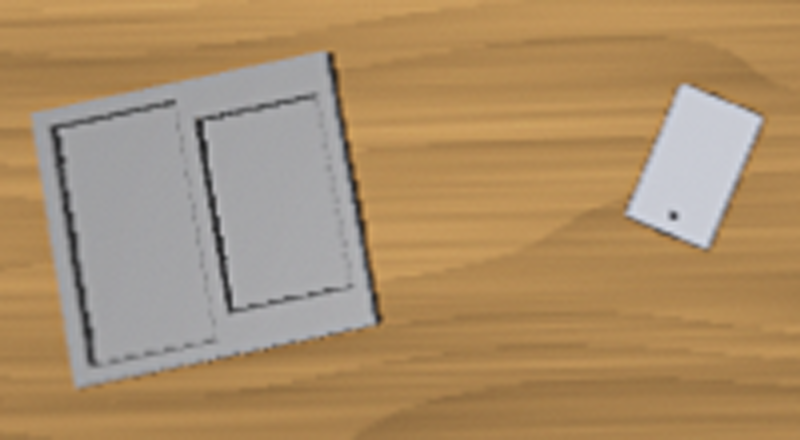

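View pics/e.png

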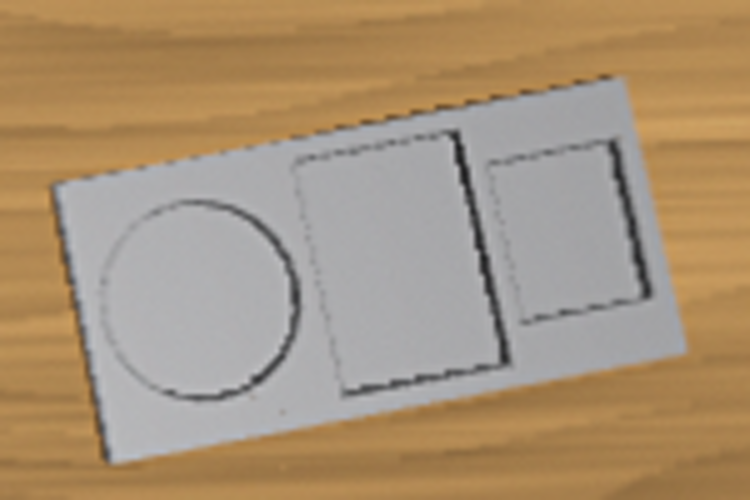

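```bash
cat >> h.py <<'E'
def box(x,y,yaw,L,W,z0,z1,cx=0,cy=0):
    c,s=np.cos(yaw),np.sin(yaw); P=[]
    for z in(z0,z1):
        for a,b in((1,1),(1,-1),(-1,-1),(-1,1)):
            u,v=cx+a*L/2,cy+b*W/2; P.append([x+c*u-s*v,y+s*u+c*v,z])
    return np.array(P)
def cyl(x,y,r,z):
    t=np.linspace(0,2*np.pi,40); return np.c_[x+r*np.cos(t),y+r*np.sin(t),np.full(40,z)]
def overlay(d,items,x,y,w,h,s,name):
    im=cv2.resize(d["pixels"][y:y+h,x:x+w],None,fx=s,fy=s,interpolation=cv2.INTER_CUBIC)
    for P,col in items:
        q=((w2p(P,d)-[x,y]+.5)*s-.5)
        q=np.round(q).astype(int)
        if len(q)==8:
            for k in(0,4): cv2.polylines(im,[q[k:k+4]],True,col,1)
            for k in range(4): cv2.line(im,tuple(map(int,q[k])),tuple(map(int,q[k+4])),col,1)
        else: cv2.polylines(im,[q],True,col,1)
    cv2.imwrite(name,im)
E
python3 - <<'E'
from h import *
d=get_image("top")
def rc(c,o,s,z,nm):
    uv=np.array(o)+(np.array(c)+.5)/s-.5
    P=p2w(uv,z,d); m=P.mean(0); e=P-np.roll(P,-1,0)
    L=np.linalg.norm(e,axis=1); a=(P[0]+P[1]-P[2]-P[3])
    print(nm,m.round(4),"yaw",np.arctan2(a[1],a[0]).round(3),"edges",L.round(4))
rc([(33,113),(331,52),(380,322),(77,387)],(135,170),4,.014,"out")
rc([(53,184),(624,77),(687,351),(110,463)],(360,170),5,.014,"in")
rc([(683,84),(764,120),(709,249),(626,214)],(135,170),4,.018,"drive")
rc([(218,77),(292,77),(293,220),(216,220)],(290,90),4,.032,"large")
rc([(534,170),(600,138),(636,207),(577,243)],(290,90),4,.028,"small")
for nm,c,o,s,z in(("dome",(138,310),(140,80),5,.024),("coins",(383,254),(140,80),5,.012),("bulF",(582,80),(140,80),5,.061),("bulB",(582,305),(140,80),5,.061),("grind",(57,147),(290,90),4,.03),("pill",(430,127),(290,90),4,.05),("red",(755,260),(290,90),4,.028)):
    print(nm,p2w(np.array(o)+(np.array(c)+.5)/s-.5,z,d).round(4))
print(w2p([[0.218,-0.612,.223]],d))
E
```

```text
out [0.4325 0.2666 0.014 ] yaw 0.18 edges [0.1694 0.152  0.1691 0.1537]
in [ 0.4189 -0.2774  0.014 ] yaw 0.155 edges [0.2589 0.1231 0.258  0.1235]
drive [ 0.4526 -0.0043  0.018 ] yaw -0.432 edges [0.0488 0.0766 0.0491 0.0778]
large [ 0.6359 -0.1083  0.032 ] yaw -0.042 edges [0.0411 0.0815 0.0423 0.0815]
small [ 0.6084 -0.2916  0.028 ] yaw 0.441 edges [0.0417 0.0435 0.0392 0.0471]
dome [[0.6169 0.3077 0.024 ]]
coins [[0.6425 0.2005 0.012 ]]
bulF [[0.7033 0.1021 0.061 ]]
bulB [[0.6031 0.1028 0.061 ]]
grind [[0.6403 0.001  0.03  ]]
pill [[ 0.6398 -0.2024  0.05  ]]
red [[ 0.566  -0.3822  0.028 ]]
[[668.10817583 328.41213737]]
```

```bash
cat > ov.py <<'E'
from h import *
R=(0,0,255);G=(0,255,0);B=(255,100,0)
def models():
    o=(0.4325,0.2666,0.18); i=(0.4189,-0.2774,0.155)
    return [(box(*o,.154,.168,0,.014),G),(box(*o,.134,.07,.005,.014,0,.039),R),(box(*o,.108,.068,.005,.014,0,-.04),R),
    (box(*i,.124,.258,0,.014),G),(box(*i,.104,.074,.005,.014,0,-.014),R),(box(*i,.07,.058,.005,.014,0,-.09),R),
    (box(.4526,-.0043,-.432,.08,.05,0,.018),G),(box(.6345,-.1083,-.02,.084,.044,0,.032),G),(box(.6084,-.2916,.5,.05,.038,0,.028),G),
    (cyl(.6169,.3077,.031,.024),G),(cyl(.6169,.3077,.031,0),R),(cyl(.6169,.3077,.025,.024),R),(box(.653,.1022,-.01,.11,.046,0,.01),G)]
E
cat > go.py <<'E'
from ov import *
d=get_image("top"); m=models()
overlay(d,m,140,80,160,100,5,"pics/a1.png"); overlay(d,m,290,90,200,100,4,"pics/b1.png"); overlay(d,m,135,170,200,110,4,"pics/c1.png"); overlay(d,m,360,170,150,100,5,"pics/e1.png")
d=get_image("side"); overlay(d,m,200,80,320,240,2.5,"pics/s1.png")
E
python3 go.py
```

```text
(no output)
```

View pics/a1.png

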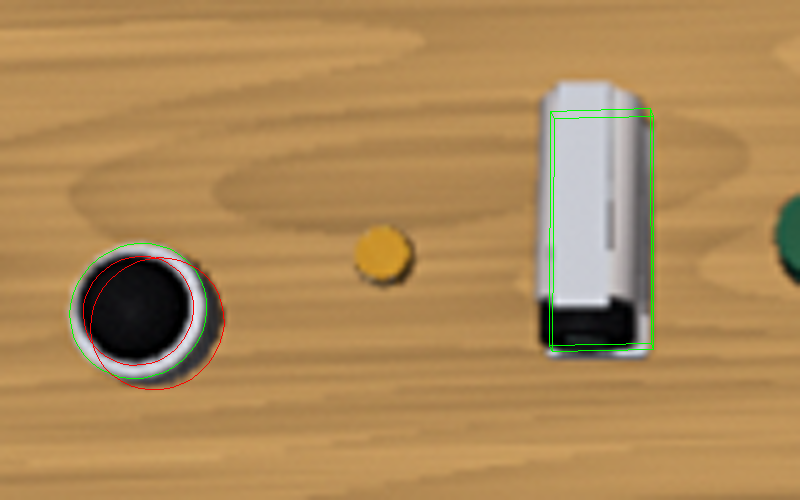

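View pics/b1.png

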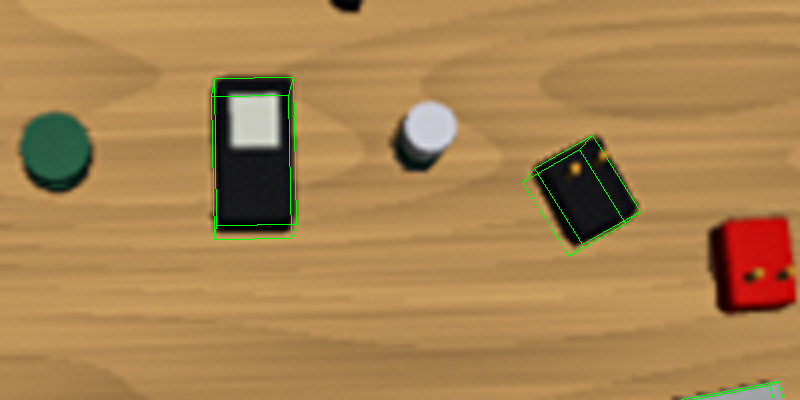

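View pics/c1.png

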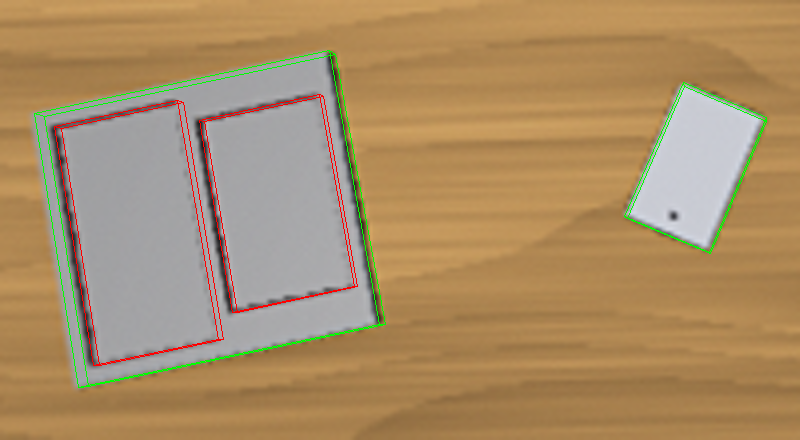

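View pics/e1.png

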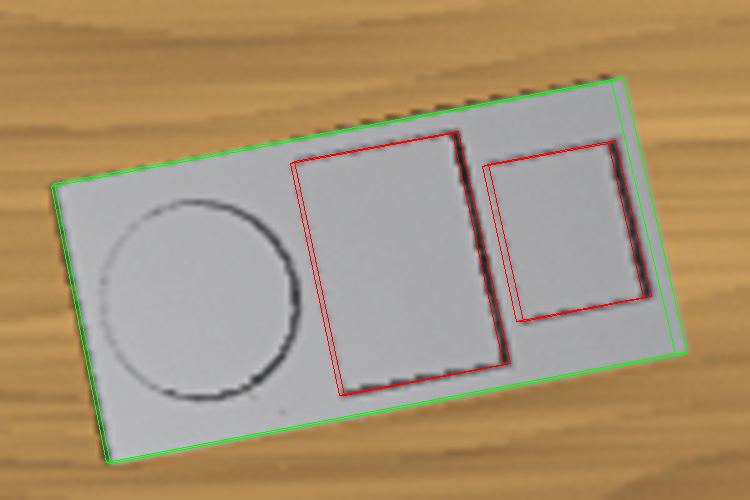

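View pics/s1.png

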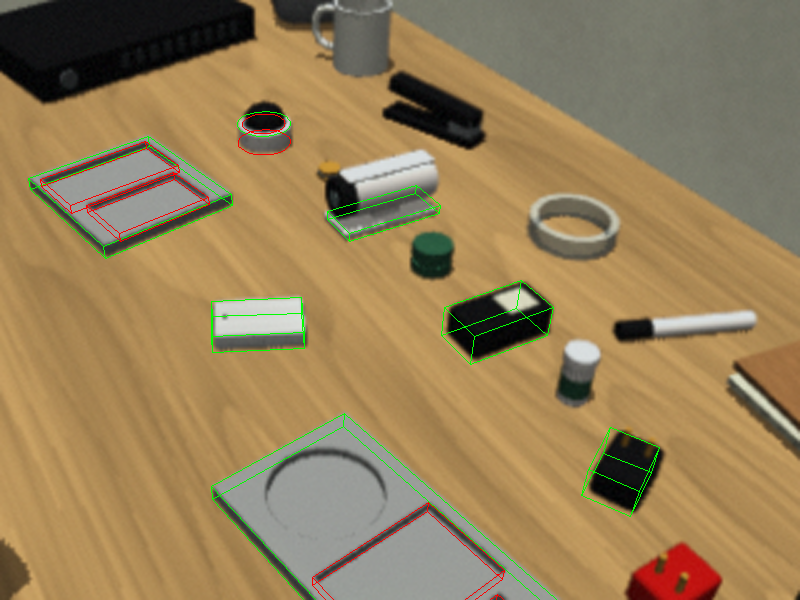

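```bash
cat > need.py <<'E'
import sys
from h import *
from scipy.spatial.transform import Rotation as Ro
s=get_state(); R=Ro.from_rotvec(s["tool_rot"]).as_matrix(); p=s["position"]
print("t",round(s["time"],2),"pos cm",(p*100).round(2),"jaw",R[:,2].round(3),"down",R[:,0].round(3),"F",s["ft_force"].round(1),"w",round(8.7*s["grip_width"],2),"q",s["joint_positions"].round(2))
if len(sys.argv)>3:
    t=np.array(list(map(float,sys.argv[1:4]))); print("need cm",((t-p)*100).round(2))
    if len(sys.argv)>4:
        th=float(sys.argv[4])
        for sg in(1,-1):
            z=sg*np.array([-np.sin(th),np.cos(th),0]);x=np.array([0,0,-1.]);T=np.c_[x,np.cross(z,x),z]
            print("turn deg",np.degrees(Ro.from_matrix(T@R.T).as_rotvec()).round(1))
E
cat > pk.py <<'E'
import numpy as np
for n,o,y in(("bul",(0.4325,0.2666,0.18),.039),("large",(0.4325,0.2666,0.18),-.04),("dome",(0.4189,-0.2774,0.155),.076),("drive",(0.4189,-0.2774,0.155),-.014),("small",(0.4189,-0.2774,0.155),-.09)):
    a=(o[0]-np.sin(o[2])*y,o[1]+np.cos(o[2])*y);print(n,np.round(a,4),"r",round(np.hypot(*a),3))
E
python3 pk.py; python3 need.py .651 .102 .15 -.01
```

```text
bul [0.4255 0.305 ] r 0.524
large [0.4397 0.2272] r 0.495
dome [ 0.4072 -0.2023] r 0.455
drive [ 0.4211 -0.2912] r 0.512
small [ 0.4328 -0.3663] r 0.567
t 0.3 pos cm [ 21.84 -61.2   22.22] jaw [ 0.336 -0.942 -0.001] down [-0.     0.001 -1.   ] F [ 0.  -0.1 -0.1] w 8.67 q [ 1.24  0.32 -0.07  1.45  0.02  1.37 -0.06]
need cm [43.26 71.4  -7.22]
turn deg [  0.   -0.  159.8]
turn deg [ -0.   -0.  -20.2]
```

```bash
python3 -m handwheel '[{"xyz":[2.1,3.5,0],"angular":[0,0,-4]},{"xyz":[2.1,3.5,0],"angular":[0,0,-4]},{"xyz":[2.1,3.5,0],"angular":[0,0,-4]},{"xyz":[2.1,3.5,0],"angular":[0,0,-4]},{"xyz":[2.1,3.5,0],"angular":[0,0,-4]}]' 8.7 30; python3 need.py .651 .102 .15 -.01
```

```text
time: 0.72
position: [0.3152, -0.4396, 0.2192]
tool_rot: [1.236, 1.194, -1.245]
ft_force: [0.6, 0.1, 0.7]
grip_width: 1.002
t 0.72 pos cm [ 31.52 -43.96  21.92] jaw [-0.041 -0.999  0.001] down [-0.006 -0.    -1.   ] F [0.6 0.1 0.7] w 8.72 q [ 1.03  0.1  -0.15  1.72  0.02  1.32 -0.73]
need cm [33.58 54.16 -6.92]
turn deg [  -0.6   -0.  -178.2]
turn deg [ 0.  -0.4  1.8]
```

```bash
M='python3 -m handwheel'; python3 -m handwheel '[{"xyz":[2.1,3.5,0],"angular":[0,0,0.4]},{"xyz":[2.1,3.5,0],"angular":[0,0,0.4]},{"xyz":[2.1,3.5,0],"angular":[0,0,0]},{"xyz":[2.1,3.5,0],"angular":[0,0,0]},{"xyz":[2.1,3.5,0],"angular":[0,0,0]}]'; python3 -m handwheel '[{"xyz":[2.1,3.5,0],"angular":[0,0,0]},{"xyz":[2.1,3.5,0],"angular":[0,0,0]},{"xyz":[2.1,3.5,0],"angular":[0,0,0]},{"xyz":[2.1,3.5,0],"angular":[0,0,0]},{"xyz":[2.1,3.5,0],"angular":[0,0,0]}]';  python3 need.py .651 .102 .15 -.01
```

```text
time: 1.13
position: [0.4207, -0.2595, 0.2201]
tool_rot: [1.228, 1.195, -1.238]
ft_force: [1.4, -1.0, 0.2]
grip_width: 1.001
time: 1.55
position: [0.5262, -0.0799, 0.2219]
tool_rot: [1.228, 1.189, -1.238]
ft_force: [0.2, -0.5, 0.1]
grip_width: 0.996
t 1.55 pos cm [52.62 -7.99 22.19] jaw [-0.033 -0.999  0.007] down [-0.001 -0.007 -1.   ] F [ 0.2 -0.5  0.1] w 8.66 q [ 0.6   0.1  -0.54  1.73  0.06  1.33 -1.55]
need cm [12.48 18.19 -7.19]
turn deg [-1.000e-01 -6.000e-01 -1.787e+02]
turn deg [ 0.4 -0.1  1.3]
```

```bash
python3 -m handwheel '[{"xyz":[2.1,3.1,0],"angular":[0,0,0.6]},{"xyz":[2.1,3.1,0],"angular":[0,0,0.5]},{"xyz":[2.1,3.1,0],"angular":[0,0,0]},{"xyz":[2.1,3.1,0],"angular":[0,0,0]},{"xyz":[2.1,3.1,0],"angular":[0,0,0]}]'; python3 need.py .651 .102 .15 -.01
```

```text
time: 1.97
position: [0.635, 0.084, 0.2233]
tool_rot: [1.214, 1.195, -1.222]
ft_force: [0.6, -0.1, 0.3]
grip_width: 1.0
t 1.97 pos cm [63.5   8.4  22.33] jaw [-0.014 -1.     0.009] down [ 0.002 -0.009 -1.   ] F [ 0.6 -0.1  0.3] w 8.7 q [ 0.31  0.36 -0.63  1.46  0.22  1.39 -1.92]
need cm [ 1.6   1.8  -7.33]
turn deg [   0.2   -0.8 -179.8]
turn deg [0.5 0.1 0.2]
```

```bash
python3 -m handwheel '[{"xyz":[1,1.2,-4],"angular":[0.5,0,0]},{"xyz":[0.6,0.6,-4],"angular":[0,0,0]},{"xyz":[0,0,-4],"angular":[0,0,0]},{"xyz":[0,0,-1],"angular":[0,0,0]}]'; python3 need.py .651 .102 .018 -.01
python3 - <<'E'
from h import *
d=get_image("top"); crop(d,180,60,160,120,5,"pics/g1.png")
E
```

```text
time: 2.3
position: [0.6566, 0.1175, 0.0959]
tool_rot: [1.225, 1.206, -1.193]
ft_force: [-0.9, -0.8, -2.9]
grip_width: 0.999
t 2.3 pos cm [65.66 11.75  9.59] jaw [ 0.    -1.    -0.011] down [ 0.015  0.011 -1.   ] F [-0.9 -0.8 -2.9] w 8.69 q [ 0.25  0.5  -0.61  1.55  0.3   1.17 -1.99]
need cm [-0.56 -1.55 -7.79]
turn deg [ -1.4  -1.  179.4]
turn deg [-0.6  0.9 -0.6]
```

View pics/g1.png

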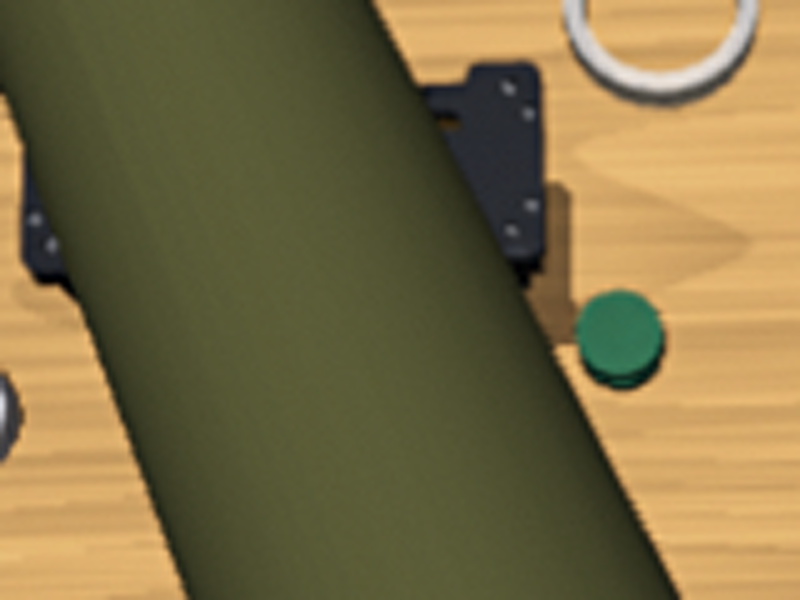

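```bash
python3 -m handwheel '[{"xyz":[-0.6,-1.5,0],"angular":[-0.6,0.9,-0.6]},{"xyz":[0,0,0],"angular":[0,0,0]}]'; python3 need.py .651 .102 .018 -.01
```

```text
time: 2.52
position: [0.6505, 0.1012, 0.098]
tool_rot: [1.217, 1.205, -1.219]
ft_force: [-0.8, -1.8, 0.2]
grip_width: 0.998
t 2.52 pos cm [65.05 10.12  9.8 ] jaw [-0.011 -1.     0.   ] down [-0.002 -0.    -1.   ] F [-0.8 -1.8  0.2] w 8.68 q [ 0.26  0.49 -0.61  1.55  0.29  1.19 -1.98]
need cm [ 0.05  0.08 -8.  ]
turn deg [  -0.2   -0.  -179.9]
turn deg [ 0.  -0.1  0.1]
```

```bash
python3 -m handwheel '[{"xyz":[0,0,-2.5],"angular":[0,0,0]},{"xyz":[0,0,-2.5],"angular":[0,0,0]},{"xyz":[0,0,-2],"angular":[0,0,0]},{"xyz":[0,0,-0.6],"angular":[0,0,0]},{"xyz":[0,0,0],"angular":[0,0,0]}]'; python3 need.py .651 .102 .018 -.01;python3 - <<'E'
from h import *
d=get_image("side"); crop(d,270,90,200,130,4,"pics/g2.png")
E
```

```text
time: 2.93
position: [0.6608, 0.0943, 0.0365]
tool_rot: [1.235, 1.18, -1.211]
ft_force: [-0.8, 0.0, 0.3]
grip_width: 0.998
t 2.93 pos cm [66.08  9.43  3.65] jaw [-0.023 -1.     0.002] down [ 0.022 -0.003 -1.   ] F [-0.8  0.   0.3] w 8.68 q [ 0.25  0.55 -0.58  1.6   0.34  1.07 -2.01]
need cm [-0.98  0.77 -1.85]
turn deg [   2.    -0.2 -179.2]
turn deg [0.1 1.3 0.8]
```

View pics/g2.png

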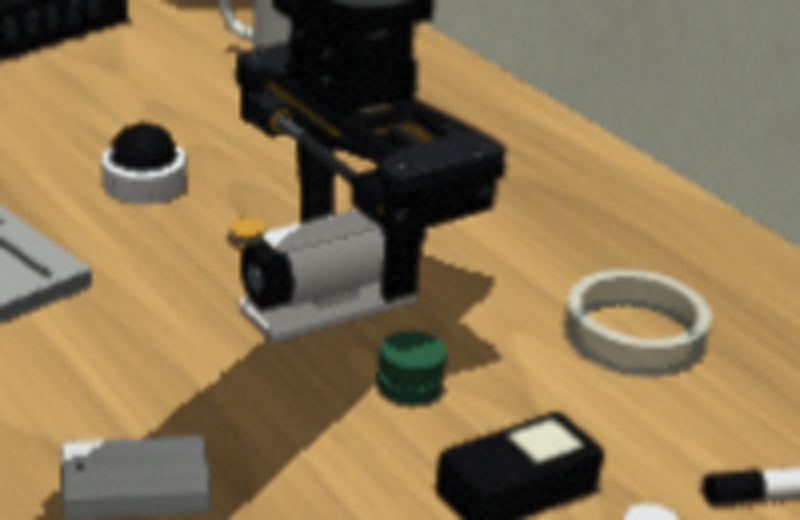

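```bash
python3 -m handwheel '[{"xyz":[-0.8,0.8,-0.6],"angular":[0,1.3,0.8]},{"xyz":[-0.2,0,-0.6],"angular":[0,0,0]},{"xyz":[0,0,-0.5],"angular":[0,0,0]},{"xyz":[0,0,0],"angular":[0,0,0]}]'; python3 need.py .651 .102 .018 -.01
```

```text
time: 3.32
position: [0.6546, 0.103, 0.0262]
tool_rot: [1.219, 1.197, -1.211]
ft_force: [-0.5, -0.1, 0.1]
grip_width: 0.999
t 3.32 pos cm [65.46 10.3   2.62] jaw [-0.01  -1.     0.002] down [ 0.008 -0.002 -1.   ] F [-0.5 -0.1  0.1] w 8.69 q [ 0.24  0.57 -0.58  1.61  0.35  1.06 -2.02]
need cm [-0.36 -0.1  -0.82]
turn deg [ -0.8   0.2 180. ]
turn deg [ 0.1  0.5 -0. ]
```

```bash
python3 -m handwheel '[{"xyz":[-0.3,-0.1,-0.8],"angular":[0,0.5,0]},{"xyz":[0,0,0],"angular":[0,0,0]}]';  python3 need.py .651 .102 .018 -.01;  python3 -m handwheel '[{"xyz":[0,0,0],"angular":[0,0,0]},{"xyz":[0,0,0],"angular":[0,0,0]},{"xyz":[0,0,0],"angular":[0,0,0]},{"xyz":[0,0,0],"angular":[0,0,0]},{"xyz":[0,0,0],"angular":[0,0,0]}]' 3.5 25; python3 need.py .651 .102 .018 -.01
```

```text
time: 3.48
position: [0.6516, 0.1025, 0.0182]
tool_rot: [1.214, 1.204, -1.217]
ft_force: [-0.4, 0.2, -1.2]
grip_width: 1.002
t 3.48 pos cm [65.16 10.25  1.82] jaw [-0.009 -1.     0.002] down [-0.    -0.002 -1.   ] F [-0.4  0.2 -1.2] w 8.72 q [ 0.24  0.58 -0.57  1.61  0.35  1.06 -2.02]
need cm [-0.06 -0.05 -0.02]
turn deg [  0.    0.2 179.9]
turn deg [ 0.1 -0.  -0.1]
time: 3.9
position: [0.6516, 0.1023, 0.0178]
tool_rot: [1.214, 1.204, -1.217]
ft_force: [-0.3, 0.7, -0.7]
grip_width: 0.704
t 3.9 pos cm [65.16 10.23  1.78] jaw [-0.009 -1.     0.002] down [-0.001 -0.002 -1.   ] F [-0.3  0.7 -0.7] w 6.12 q [ 0.24  0.58 -0.57  1.61  0.35  1.06 -2.02]
need cm [-0.06 -0.03  0.02]
turn deg [1.000e-01 1.000e-01 1.799e+02]
turn deg [ 0.1 -0.  -0.1]
```

```bash
python3 -m handwheel '[{"xyz":[0,0,0],"angular":[0,0,0]},{"xyz":[0,0,0],"angular":[0,0,0]},{"xyz":[0,0,0],"angular":[0,0,0]},{"xyz":[0,0,0],"angular":[0,0,0]},{"xyz":[0,0,0],"angular":[0,0,0]}]'; python3 -m handwheel '[{"xyz":[0,0,1],"angular":[0,0,0]},{"xyz":[0,0,2],"angular":[0,0,0]},{"xyz":[0,0,2],"angular":[0,0,0]},{"xyz":[0,0,2],"angular":[0,0,0]},{"xyz":[0,0,1],"angular":[0,0,0]}]'; python3 need.py .4255 .305 .09 .18;python3 - <<'E'
from h import *
d=get_image("side"); crop(d,270,70,200,150,4,"pics/g3.png")
E
```

```text
time: 4.32
position: [0.6518, 0.1027, 0.0181]
tool_rot: [1.215, 1.204, -1.216]
ft_force: [-0.6, 0.1, -0.1]
grip_width: 0.523
time: 4.73
position: [0.6452, 0.1007, 0.0952]
tool_rot: [1.205, 1.214, -1.228]
ft_force: [0.4, 0.4, -3.5]
grip_width: 0.52
t 4.73 pos cm [64.52 10.07  9.52] jaw [-0.008 -1.     0.004] down [-0.015 -0.004 -1.   ] F [ 0.4  0.4 -3.5] w 4.53 q [ 0.26  0.49 -0.61  1.56  0.29  1.2  -1.98]
need cm [-21.97  20.43  -0.52]
turn deg [  -1.3   -0.4 -169.2]
turn deg [ 0.3 -0.9 10.8]
```

View pics/g3.png

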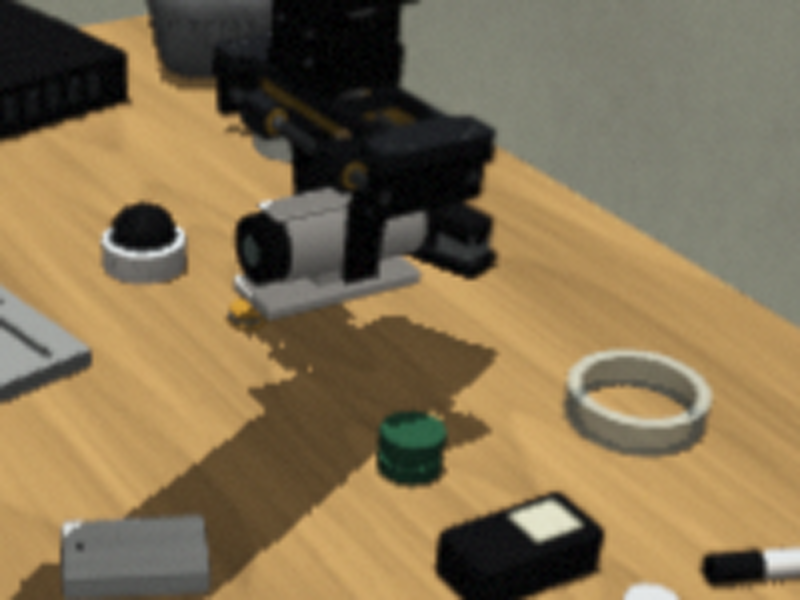

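```bash
python3 -m handwheel '[{"xyz":[-1.5,1.4,0.3],"angular":[0.3,-0.9,1.5]},{"xyz":[-2.2,2,0],"angular":[0,0,1.5]},{"xyz":[-2.2,2,0],"angular":[0,0,1.5]},{"xyz":[-2.2,2,0],"angular":[0,0,1.5]},{"xyz":[-2.2,2,0],"angular":[0,0,1.5]}]'; python3 need.py .4255 .305 .09 .18
```

```text
time: 5.2
position: [0.5443, 0.1868, 0.0975]
tool_rot: [1.128, 1.254, -1.124]
ft_force: [1.1, 0.5, -3.4]
grip_width: 0.519
t 5.2 pos cm [54.43 18.68  9.75] jaw [ 0.111 -0.994  0.003] down [ 0.006 -0.002 -1.   ] F [ 1.1  0.5 -3.4] w 4.51 q [ 0.22  0.33 -0.7   1.77  0.24  1.12 -2.02]
need cm [-11.88  11.82  -0.75]
turn deg [   0.5   -0.2 -176.1]
turn deg [0.1 0.3 3.9]
```

```bash
python3 -m handwheel '[{"xyz":[-2.2,2.2,0],"angular":[0,0,1.5]},{"xyz":[-2.2,2.2,0],"angular":[0,0,1]},{"xyz":[-2.2,2.2,0],"angular":[0,0,0]},{"xyz":[-2.2,2.2,-0.5],"angular":[0,0,0]},{"xyz":[-1.3,1.2,0],"angular":[0,0,0]}]'; python3 -m handwheel '[{"xyz":[0,0,0],"angular":[0,0,0]}]'; python3 need.py .4255 .305 .024 .18
```

```text
time: 5.62
position: [0.4327, 0.29, 0.0887]
tool_rot: [1.087, 1.277, -1.093]
ft_force: [-1.2, -0.6, -2.8]
grip_width: 0.525
time: 5.7
position: [0.4283, 0.2934, 0.0882]
tool_rot: [1.082, 1.282, -1.089]
ft_force: [1.0, 0.4, -3.5]
grip_width: 0.523
t 5.7 pos cm [42.83 29.34  8.82] jaw [ 0.166 -0.986  0.004] down [-0.002 -0.004 -1.   ] F [ 1.   0.4 -3.5] w 4.55 q [ 0.08  0.24 -0.81  1.91  0.2   1.08 -2.22]
need cm [-0.28  1.16 -6.42]
turn deg [-1.000e-01 -4.000e-01 -1.792e+02]
turn deg [ 0.3 -0.1  0.8]
```

```bash
python3 -m handwheel '[{"xyz":[-0.3,1.2,-1.5],"angular":[0.3,0,0.8]},{"xyz":[0,0,-1.5],"angular":[0,0,0]},{"xyz":[0,0,-1.2],"angular":[0,0,0]},{"xyz":[0,0,0],"angular":[0,0,0]}]';  python3 need.py .4255 .305 .0235 .18
```

```text
time: 6.03
position: [0.4238, 0.3053, 0.0437]
tool_rot: [1.071, 1.291, -1.073]
ft_force: [-0.9, -1.3, -3.1]
grip_width: 0.519
t 6.03 pos cm [42.38 30.53  4.37] jaw [ 0.184 -0.983  0.001] down [-0.001 -0.001 -1.   ] F [-0.9 -1.3 -3.1] w 4.52 q [ 0.03  0.32 -0.79  1.94  0.27  1.   -2.27]
need cm [ 0.17 -0.03 -2.02]
turn deg [1.000e-01 1.000e-01 1.797e+02]
turn deg [ 0.1 -0.  -0.3]
```

```bash
python3 -m handwheel '[{"xyz":[0.2,0,-0.7],"angular":[0,0,0]},{"xyz":[0.1,0,-0.7],"angular":[0,0,0]},{"xyz":[0,0,-0.4],"angular":[0,0,0]},{"xyz":[0,0,0],"angular":[0,0,0]}]';  python3 need.py .4255 .305 .0235 .18
```

```text
time: 6.37
position: [0.4288, 0.3027, 0.0236]
tool_rot: [1.072, 1.288, -1.077]
ft_force: [0.1, -0.3, -4.1]
grip_width: 0.522
t 6.37 pos cm [42.88 30.27  2.36] jaw [ 0.18  -0.984  0.003] down [-0.001 -0.003 -1.   ] F [ 0.1 -0.3 -4.1] w 4.54 q [ 0.02  0.35 -0.77  1.95  0.3   0.96 -2.29]
need cm [-0.33  0.23 -0.01]
turn deg [1.0e-01 2.0e-01 1.8e+02]
turn deg [ 0.2 -0.1 -0. ]
```

Held weight is still on the wrist, so I lower 1 mm more, then open.

```bash
python3 -m handwheel '[{"xyz":[-0.2,0.2,-0.1],"angular":[0,0,0]},{"xyz":[0,0,0],"angular":[0,0,0]}]';  python3 need.py .4255 .305 .0235 .18; python3 -m handwheel '[{"xyz":[0,0,0],"angular":[0,0,0]},{"xyz":[0,0,0],"angular":[0,0,0]},{"xyz":[0,0,0],"angular":[0,0,0]},{"xyz":[0,0,0],"angular":[0,0,0]},{"xyz":[0,0,0],"angular":[0,0,0]}]' 7.5;python3 need.py .4255 .305 .0235 .18
```

```text
time: 6.53
position: [0.4287, 0.3038, 0.0233]
tool_rot: [1.074, 1.285, -1.078]
ft_force: [-0.7, -0.0, -2.9]
grip_width: 0.528
t 6.53 pos cm [42.87 30.38  2.33] jaw [ 0.178 -0.984  0.004] down [ 0.001 -0.004 -1.   ] F [-0.7 -0.  -2.9] w 4.59 q [ 0.01  0.35 -0.77  1.95  0.3   0.96 -2.3 ]
need cm [-0.32  0.12  0.02]
turn deg [ 1.000e-01 -3.000e-01 -1.799e+02]
turn deg [0.2 0.1 0.1]
time: 6.95
position: [0.4306, 0.3068, 0.0265]
tool_rot: [1.079, 1.284, -1.072]
ft_force: [-0.5, -0.6, 0.3]
grip_width: 0.805
t 6.95 pos cm [43.06 30.68  2.65] jaw [ 0.178 -0.984  0.   ] down [ 0.006  0.001 -1.   ] F [-0.5 -0.6  0.3] w 7.0 q [ 0.01  0.35 -0.77  1.94  0.3   0.96 -2.3 ]
need cm [-0.51 -0.18 -0.3 ]
turn deg [ 6.0e-01  1.0e-01 -1.8e+02]
turn deg [-0.1  0.4  0. ]
```

```bash
python3 -m handwheel '[{"xyz":[0,0,1],"angular":[0,0,0]},{"xyz":[0,0,2],"angular":[0,0,0]},{"xyz":[0,0,3],"angular":[0,0,0]},{"xyz":[0.5,-0.5,3],"angular":[0,0,0]},{"xyz":[1,-1.5,1.5],"angular":[0,0,0]}]';python3 need.py .635 -.1083 .1 -.02;python3 - <<'E'
from h import *
d=get_image("side"); crop(d,180,50,200,150,4,"pics/g4.png")
E
```

```text
time: 7.37
position: [0.4391, 0.2893, 0.1345]
tool_rot: [1.069, 1.295, -1.07]
ft_force: [1.5, 1.0, 0.1]
grip_width: 0.861
t 7.37 pos cm [43.91 28.93 13.45] jaw [ 0.188 -0.982 -0.001] down [-0.003  0.001 -1.   ] F [1.5 1.  0.1] w 7.49 q [ 0.12  0.2  -0.82  1.84  0.16  1.17 -2.14]
need cm [ 19.59 -39.76  -3.45]
turn deg [ 2.00e-01 -1.00e-01  1.68e+02]
turn deg [ -0.1  -0.1 -12. ]
```

View pics/g4.png

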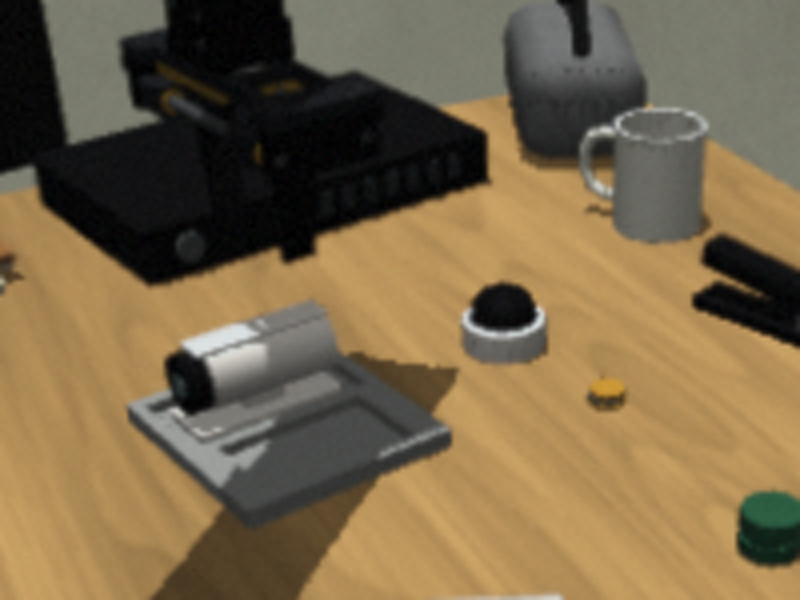

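```bash
python3 -m handwheel '[{"xyz":[1.8,-3.6,0],"angular":[0,0,-2]},{"xyz":[1.8,-3.6,0],"angular":[0,0,-2]},{"xyz":[1.8,-3.6,0],"angular":[0,0,-2]},{"xyz":[1.8,-3.6,0],"angular":[0,0,-2]},{"xyz":[1.8,-3.6,0],"angular":[0,0,-2]}]' 8.7;python3 need.py .635 -.1083 .1 -.02
python3 - <<'E'
from ov import *
d=get_image("top"); overlay(d,models(),135,170,200,110,4,"pics/g5.png")
E
```

```text
time: 7.83
position: [0.5333, 0.112, 0.1449]
tool_rot: [1.204, 1.212, -1.181]
ft_force: [0.1, 0.8, -1.1]
grip_width: 0.994
t 7.83 pos cm [53.33 11.2  14.49] jaw [ 0.021 -1.    -0.004] down [ 0.015  0.005 -1.   ] F [ 0.1  0.8 -1.1] w 8.65 q [ 0.35  0.19 -0.67  1.81  0.13  1.17 -1.91]
need cm [ 10.17 -22.03  -4.49]
turn deg [ -1.3  -0.4 177.6]
turn deg [-0.3  0.9 -2.4]
```

View pics/g5.png

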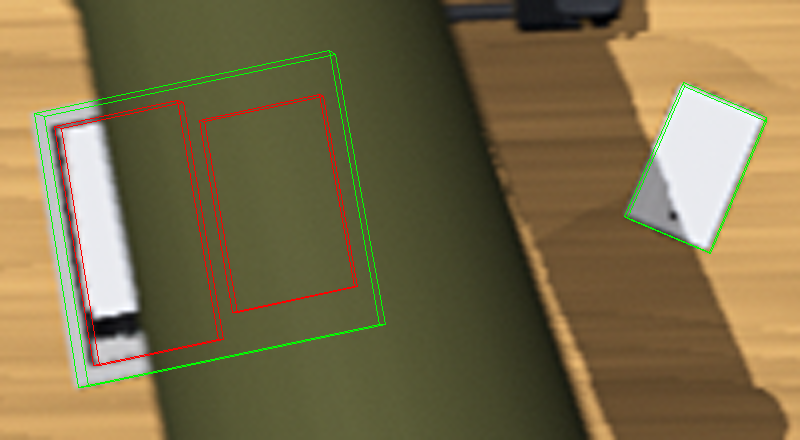

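```bash
python3 -m handwheel '[{"xyz":[1.6,-3.5,0],"angular":[-0.3,0.5,-1.2]},{"xyz":[1.7,-3.6,0],"angular":[0,0.3,-1]},{"xyz":[1.7,-3.6,-0.5],"angular":[0,0,0]},{"xyz":[1.7,-3.6,-1],"angular":[0,0,0]},{"xyz":[1.5,-3,-1],"angular":[0,0,0]}]';python3 -m handwheel '[{"xyz":[0,0,0],"angular":[0,0,0]}]'; python3 need.py .635 -.1083 .1 -.02
python3 - <<'E'
from ov import *
d=get_image("top"); overlay(d,models(),135,170,200,110,4,"pics/g6.png")
E
```

```text
time: 8.3
position: [0.6188, -0.0646, 0.1254]
tool_rot: [1.23, 1.184, -1.223]
ft_force: [1.1, -0.2, 0.5]
grip_width: 0.998
time: 8.38
position: [0.6195, -0.0741, 0.1234]
tool_rot: [1.234, 1.178, -1.234]
ft_force: [-1.3, -0.9, -1.7]
grip_width: 1.003
t 8.38 pos cm [61.95 -7.41 12.34] jaw [-0.037 -0.999  0.009] down [ 0.009 -0.009 -1.   ] F [-1.3 -0.9 -1.7] w 8.73 q [ 0.5   0.37 -0.53  1.64  0.21  1.18 -1.69]
need cm [ 1.55 -3.42 -2.34]
turn deg [   0.8   -0.8 -179. ]
turn deg [0.5 0.5 1. ]
```

View pics/g6.png

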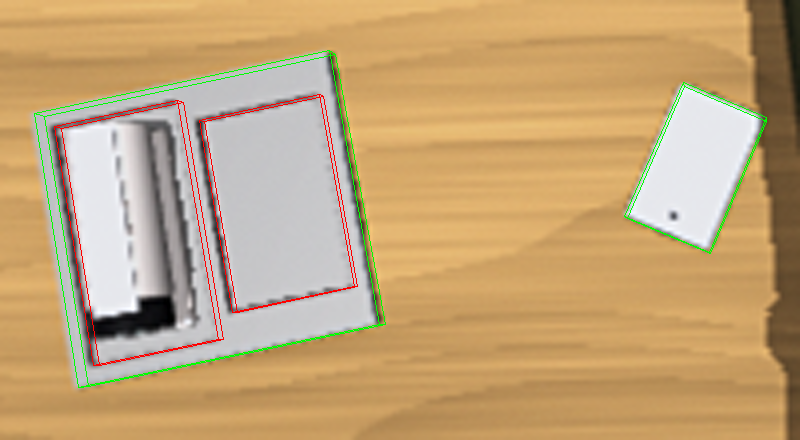

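```bash
python3 -m handwheel '[{"xyz":[1,-2,-1],"angular":[0.5,0.5,1]},{"xyz":[0.7,-1.5,-1],"angular":[0,0,0]},{"xyz":[0,0,-2],"angular":[0,0,0]},{"xyz":[0,0,-1],"angular":[0,0,0]},{"xyz":[0,0,0],"angular":[0,0,0]}]'; python3 need.py .635 -.1083 .012 -.02
```

```text
time: 8.85
position: [0.6375, -0.1004, 0.0754]
tool_rot: [1.226, 1.205, -1.213]
ft_force: [-1.5, 0.2, -0.3]
grip_width: 1.004
t 8.85 pos cm [ 63.75 -10.04   7.54] jaw [-0.013 -1.    -0.006] down [ 0.004  0.006 -1.   ] F [-1.5  0.2 -0.3] w 8.73 q [ 0.52  0.46 -0.51  1.62  0.24  1.12 -1.64]
need cm [-0.25 -0.79 -6.34]
turn deg [ -0.4  -0.6 179.6]
turn deg [-0.4  0.2 -0.4]
```

```bash
python3 -m handwheel '[{"xyz":[-0.3,-0.8,-1],"angular":[-0.4,0.2,-0.4]},{"xyz":[0,0,-1.5],"angular":[0,0,0]},{"xyz":[0,0,-1],"angular":[0,0,0]},{"xyz":[0,0,0],"angular":[0,0,0]}]'; python3 need.py .635 -.1083 .012 -.02
```

```text
time: 9.18
position: [0.6342, -0.1049, 0.0406]
tool_rot: [1.221, 1.199, -1.22]
ft_force: [-0.0, -0.6, 0.2]
grip_width: 0.998
t 9.18 pos cm [ 63.42 -10.49   4.06] jaw [-0.016 -1.     0.001] down [ 0.002 -0.001 -1.   ] F [-0.  -0.6  0.2] w 8.68 q [ 0.51  0.5  -0.5   1.65  0.26  1.06 -1.65]
need cm [ 0.08 -0.34 -2.86]
turn deg [-2.000e-01  1.000e-01  1.798e+02]
turn deg [ 0.1  0.1 -0.2]
```

```bash
python3 -m handwheel '[{"xyz":[0,-0.4,-1.2],"angular":[0,0,0]},{"xyz":[0,0,-1],"angular":[0,0,0]},{"xyz":[0,0,-0.5],"angular":[0,0,0]},{"xyz":[0,0,0],"angular":[0,0,0]}]'; python3 need.py .635 -.1083 .012 -.02
python3 - <<'E'
from h import *
d=get_image("side"); crop(d,300,130,200,150,4,"pics/g7.png")
E
```

```text
time: 9.52
position: [0.6347, -0.1084, 0.0126]
tool_rot: [1.221, 1.198, -1.218]
ft_force: [0.0, -1.1, -0.5]
grip_width: 0.999
t 9.52 pos cm [ 63.47 -10.84   1.26] jaw [-0.015 -1.     0.001] down [ 0.004 -0.001 -1.   ] F [ 0.  -1.1 -0.5] w 8.69 q [ 0.51  0.53 -0.49  1.67  0.28  1.01 -1.66]
need cm [ 0.03  0.01 -0.06]
turn deg [-3.000e-01  1.000e-01  1.797e+02]
turn deg [ 0.1  0.2 -0.3]
```

View pics/g7.png

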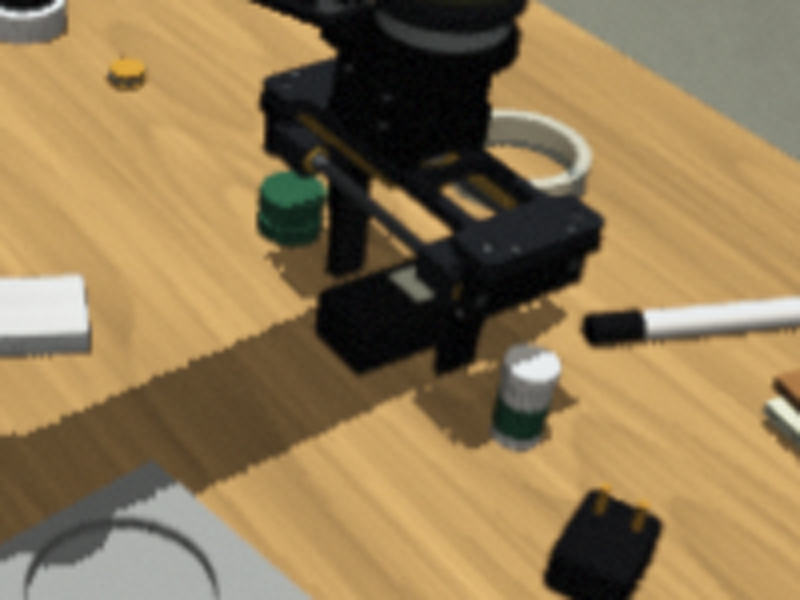

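```bash
Z='[{"xyz":[0,0,0],"angular":[0,0,0]},{"xyz":[0,0,0],"angular":[0,0,0]},{"xyz":[0,0,0],"angular":[0,0,0]},{"xyz":[0,0,0],"angular":[0,0,0]},{"xyz":[0,0,0],"angular":[0,0,0]}]'; python3 -m handwheel '[{"xyz":[0,0,0],"angular":[0,0,0]},{"xyz":[0,0,0],"angular":[0,0,0]},{"xyz":[0,0,0],"angular":[0,0,0]},{"xyz":[0,0,0],"angular":[0,0,0]},{"xyz":[0,0,0],"angular":[0,0,0]}]' 3.4 25; python3 -m handwheel '[{"xyz":[0,0,0],"angular":[0,0,0]},{"xyz":[0,0,0],"angular":[0,0,0]},{"xyz":[0,0,0],"angular":[0,0,0]},{"xyz":[0,0,0],"angular":[0,0,0]},{"xyz":[0,0,0],"angular":[0,0,0]}]'; python3 need.py .4397 .2272 .1 .18
```

```text
time: 9.98
position: [0.6365, -0.1082, 0.0148]
tool_rot: [1.222, 1.196, -1.215]
ft_force: [-0.9, 0.2, -0.5]
grip_width: 0.705
time: 10.4
position: [0.637, -0.1082, 0.0155]
tool_rot: [1.222, 1.195, -1.214]
ft_force: [-0.3, -0.2, -0.5]
grip_width: 0.508
t 10.4 pos cm [ 63.7  -10.82   1.55] jaw [-0.015 -1.     0.002] down [ 0.009 -0.002 -1.   ] F [-0.3 -0.2 -0.5] w 4.42 q [ 0.51  0.53 -0.49  1.66  0.28  1.01 -1.66]
need cm [-19.73  33.54   8.45]
turn deg [ 7.000e-01 -1.000e-01 -1.689e+02]
turn deg [ 0.1  0.5 11.1]
```

```bash
python3 -m handwheel '[{"xyz":[0,0,1],"angular":[0,0,0]},{"xyz":[0,0,2],"angular":[0,0,0]},{"xyz":[0,0,3],"angular":[0,0,0]},{"xyz":[0,0,3],"angular":[0,0,0]},{"xyz":[-0.5,1,1],"angular":[0,0,0]}]';python3 need.py .4397 .2272 .1 .18
```

```text
time: 10.82
position: [0.6254, -0.1, 0.1132]
tool_rot: [1.219, 1.205, -1.227]
ft_force: [0.8, -1.6, -2.0]
grip_width: 0.502
t 10.82 pos cm [ 62.54 -10.    11.32] jaw [-0.017 -1.     0.   ] down [-0.006 -0.    -1.   ] F [ 0.8 -1.6 -2. ] w 4.37 q [ 0.53  0.41 -0.52  1.61  0.22  1.19 -1.63]
need cm [-18.57  32.72  -1.32]
turn deg [-5.000e-01 -1.000e-01 -1.687e+02]
turn deg [ 0.  -0.4 11.3]
```

```bash
python3 -m handwheel '[{"xyz":[-1.9,3.3,0],"angular":[0,-0.4,1.6]},{"xyz":[-1.9,3.4,0],"angular":[0,0,1.6]},{"xyz":[-1.9,3.4,0],"angular":[0,0,1.6]},{"xyz":[-1.9,3.4,0],"angular":[0,0,1.6]},{"xyz":[-1.9,3.4,0],"angular":[0,0,1.6]}]';python3 need.py .4397 .2272 .1 .18
```

```text
time: 11.23
position: [0.528, 0.0676, 0.1155]
tool_rot: [1.127, 1.251, -1.122]
ft_force: [0.6, 1.1, -2.6]
grip_width: 0.501
t 11.23 pos cm [52.8   6.76 11.55] jaw [ 0.112 -0.994  0.005] down [ 0.008 -0.004 -1.   ] F [ 0.6  1.1 -2.6] w 4.36 q [ 0.42  0.2  -0.66  1.86  0.14  1.12 -1.75]
need cm [-8.83 15.96 -1.55]
turn deg [   0.8   -0.3 -176.1]
turn deg [0.2 0.5 3.9]
```

```bash
python3 -m handwheel '[{"xyz":[-1.8,3.2,0],"angular":[0,0.5,1.2]},{"xyz":[-1.8,3.2,0],"angular":[0,0,1.2]},{"xyz":[-1.7,3.2,0],"angular":[0,0,0]},{"xyz":[-1.5,2.7,-0.5],"angular":[0,0,0]},{"xyz":[-0.8,1.5,-0.5],"angular":[0,0,0]}]';python3 -m handwheel '[{"xyz":[0,0,0],"angular":[0,0,0]}]'; python3 need.py .4397 .2272 .0205 .18
```

```text
time: 11.65
position: [0.4378, 0.2184, 0.1037]
tool_rot: [1.08, 1.282, -1.09]
ft_force: [0.9, -0.1, -2.0]
grip_width: 0.506
time: 11.73
position: [0.4332, 0.2229, 0.1027]
tool_rot: [1.073, 1.288, -1.085]
ft_force: [-0.4, -0.3, -2.9]
grip_width: 0.504
t 11.73 pos cm [43.32 22.29 10.27] jaw [ 0.174 -0.985  0.004] down [-0.005 -0.005 -1.   ] F [-0.4 -0.3 -2.9] w 4.38 q [ 0.23  0.14 -0.8   1.96  0.12  1.09 -2.02]
need cm [ 0.65  0.43 -8.22]
turn deg [  -0.5   -0.4 -179.7]
turn deg [ 0.3 -0.3  0.3]
```

```bash
python3 -m handwheel '[{"xyz":[0.5,0.4,-1.5],"angular":[0.3,-0.3,0.3]},{"xyz":[0,0,-2],"angular":[0,0,0]},{"xyz":[0,0,-2],"angular":[0,0,0]},{"xyz":[0,0,-0.7],"angular":[0,0,0]},{"xyz":[0,0,0],"angular":[0,0,0]}]'; python3 need.py .4397 .2272 .0205 .18
```

```text
time: 12.15
position: [0.4342, 0.228, 0.0381]
tool_rot: [1.068, 1.29, -1.071]
ft_force: [0.3, 0.4, -3.1]
grip_width: 0.504
t 12.15 pos cm [43.42 22.8   3.81] jaw [ 0.187 -0.982  0.003] down [ 0.001 -0.003 -1.   ] F [ 0.3  0.4 -3.1] w 4.39 q [ 0.18  0.25 -0.78  2.02  0.22  0.96 -2.1 ]
need cm [ 0.55 -0.08 -1.76]
turn deg [-1.000e-01  3.000e-01  1.796e+02]
turn deg [ 0.2  0.  -0.4]
```

```bash
python3 -m handwheel '[{"xyz":[0.5,0,-0.7],"angular":[0,0,0]},{"xyz":[0,0,-0.7],"angular":[0,0,0]},{"xyz":[0,0,-0.3],"angular":[0,0,0]},{"xyz":[0,0,0],"angular":[0,0,0]}]'; python3 need.py .4397 .2272 .0205 .18
```

```text
time: 12.48
position: [0.441, 0.2269, 0.0211]
tool_rot: [1.07, 1.287, -1.072]
ft_force: [-0.4, -0.3, -3.5]
grip_width: 0.502
t 12.48 pos cm [44.1  22.69  2.11] jaw [ 0.184 -0.983  0.004] down [ 0.003 -0.003 -1.   ] F [-0.4 -0.3 -3.5] w 4.37 q [ 0.17  0.29 -0.77  2.02  0.25  0.93 -2.12]
need cm [-0.13  0.03 -0.06]
turn deg [ -0.2   0.3 179.7]
turn deg [ 0.2  0.1 -0.3]
```

```bash
python3 -m handwheel '[{"xyz":[0,0,-0.1],"angular":[0,0,0]},{"xyz":[0,0,0],"angular":[0,0,0]}]';python3 need.py .4397 .2272 .0205 .18;  python3 -m handwheel '[{"xyz":[0,0,0],"angular":[0,0,0]},{"xyz":[0,0,0],"angular":[0,0,0]},{"xyz":[0,0,0],"angular":[0,0,0]}]' 5.8; python3 need.py .4397 .2272 .0205 .18
```

```text
time: 12.65
position: [0.4417, 0.2271, 0.0209]
tool_rot: [1.071, 1.286, -1.072]
ft_force: [0.2, 0.1, -3.1]
grip_width: 0.503
t 12.65 pos cm [44.17 22.71  2.09] jaw [ 0.184 -0.983  0.004] down [ 0.003 -0.003 -1.   ] F [ 0.2  0.1 -3.1] w 4.37 q [ 0.17  0.29 -0.77  2.02  0.25  0.93 -2.12]
need cm [-0.2   0.01 -0.04]
turn deg [ -0.3   0.3 179.7]
turn deg [ 0.2  0.2 -0.3]
time: 12.9
position: [0.4437, 0.228, 0.0228]
tool_rot: [1.074, 1.284, -1.068]
ft_force: [-0.1, 0.8, -0.0]
grip_width: 0.628
t 12.9 pos cm [44.37 22.8   2.28] jaw [ 0.183 -0.983  0.003] down [ 0.008 -0.002 -1.   ] F [-0.1  0.8 -0. ] w 5.47 q [ 0.17  0.28 -0.77  2.01  0.25  0.93 -2.12]
need cm [-0.4  -0.08 -0.23]
turn deg [ -0.7   0.2 179.7]
turn deg [ 0.1  0.4 -0.3]
```

```bash
python3 -m handwheel '[{"xyz":[0,0,1],"angular":[0,0,0]},{"xyz":[0,0,2],"angular":[0,0,0]},{"xyz":[0,0,3],"angular":[0,0,0]},{"xyz":[0,0,3],"angular":[0,0,0]},{"xyz":[1.5,1,1],"angular":[0,0,0]}]';python3 need.py .6169 .3077 .1 .45
python3 - <<'E'
from h import *
d=get_image("side"); crop(d,180,50,200,150,4,"pics/g8.png")
E
```

```text
time: 13.32
position: [0.4544, 0.2366, 0.1271]
tool_rot: [1.068, 1.287, -1.072]
ft_force: [2.3, 1.2, -0.1]
grip_width: 0.665
t 13.32 pos cm [45.44 23.66 12.71] jaw [ 0.185 -0.983  0.005] down [ 0.002 -0.005 -1.   ] F [ 2.3  1.2 -0.1] w 5.78 q [ 0.22  0.17 -0.81  1.88  0.14  1.14 -2.03]
need cm [16.25  7.11 -2.71]
turn deg [   0.2   -0.4 -164.9]
turn deg [ 0.3  0.1 15.1]
```

View pics/g8.png

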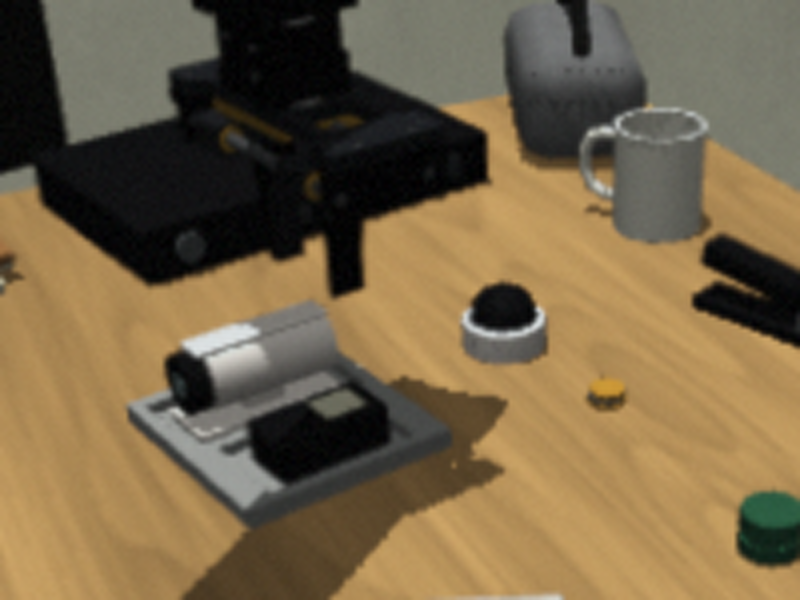

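```bash
python3 -m handwheel '[{"xyz":[3,1,0],"angular":[0,0,0]},{"xyz":[3.7,1.6,0],"angular":[0,0,0]},{"xyz":[3.7,1.6,0],"angular":[0,0,0]},{"xyz":[3,1.3,-1],"angular":[0,0,0]},{"xyz":[1.5,0.5,-1],"angular":[0,0,0]}]' 8.7;python3 -m handwheel '[{"xyz":[0,0,0],"angular":[0,0,0]}]'; python3 need.py .6169 .3077 .012 .18
```

```text
time: 13.78
position: [0.6139, 0.3005, 0.1149]
tool_rot: [1.077, 1.274, -1.061]
ft_force: [-0.9, -0.8, -0.1]
grip_width: 0.948
time: 13.87
position: [0.6158, 0.3006, 0.1125]
tool_rot: [1.077, 1.276, -1.063]
ft_force: [-0.4, -1.1, -0.2]
grip_width: 0.975
t 13.87 pos cm [61.58 30.06 11.25] jaw [ 0.183 -0.983  0.005] down [ 0.016 -0.002 -1.   ] F [-0.4 -1.1 -0.2] w 8.48 q [ 0.02  0.55 -0.72  1.48  0.39  1.24 -2.14]
need cm [  0.11   0.71 -10.05]
turn deg [ -1.5   0.2 179.8]
turn deg [ 0.1  0.9 -0.2]
```

```bash
python3 -m handwheel '[{"xyz":[0,0.7,-1.5],"angular":[0.1,0.9,-0.2]},{"xyz":[0,0,-1.7],"angular":[0,0,0]},{"xyz":[0,0,-0.9],"angular":[0,0,0]},{"xyz":[0,0,0],"angular":[0,0,0]}]'; python3 need.py .6169 .3077 .012 .18;python3 - <<'E'
from ov import *
d=get_image("side"); overlay(d,[],250,50,160,120,5,"pics/g9.png")
E
```

```text
time: 14.2
position: [0.6144, 0.3082, 0.0714]
tool_rot: [1.075, 1.292, -1.076]
ft_force: [-0.9, -0.2, -0.4]
grip_width: 0.996
t 14.2 pos cm [61.44 30.82  7.14] jaw [ 0.18  -0.984 -0.001] down [-0.002  0.001 -1.   ] F [-0.9 -0.2 -0.4] w 8.67 q [-0.    0.61 -0.7   1.49  0.41  1.19 -2.16]
need cm [ 0.25 -0.05 -5.94]
turn deg [ 2.000e-01 -1.000e-01  1.799e+02]
turn deg [-0.1 -0.1 -0.1]
```

View pics/g9.png

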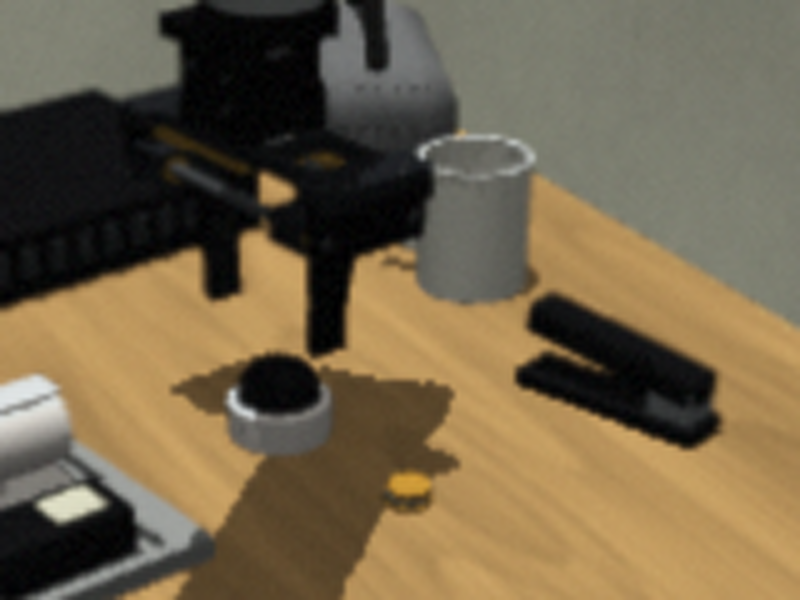

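```bash
python3 -m handwheel '[{"xyz":[0.2,0,-1.5],"angular":[0,0,0]},{"xyz":[0,0,-1.7],"angular":[0,0,0]},{"xyz":[0,0,-1],"angular":[0,0,0]},{"xyz":[0,0,0],"angular":[0,0,0]}]'; python3 need.py .6169 .3077 .012 .18
```

```text
time: 14.58
position: [0.618, 0.3082, 0.0323]
tool_rot: [1.079, 1.287, -1.07]
ft_force: [0.2, 0.2, -1.0]
grip_width: 1.0
t 14.58 pos cm [61.8  30.82  3.23] jaw [ 0.18  -0.984 -0.002] down [ 0.005  0.003 -1.   ] F [ 0.2  0.2 -1. ] w 8.7 q [-0.01  0.65 -0.68  1.52  0.44  1.13 -2.17]
need cm [-0.11 -0.05 -2.03]
turn deg [ -0.5  -0.2 180. ]
turn deg [-0.2  0.3 -0. ]
```

```bash
python3 -m handwheel '[{"xyz":[-0.2,0,-1],"angular":[0,0.3,0]},{"xyz":[0,0,-0.7],"angular":[0,0,0]},{"xyz":[0,0,-0.3],"angular":[0,0,0]},{"xyz":[0,0,0],"angular":[0,0,0]}]'; python3 need.py .6169 .3077 .012 .18;  python3 -m handwheel '[{"xyz":[0,0,0],"angular":[0,0,0]},{"xyz":[0,0,0],"angular":[0,0,0]},{"xyz":[0,0,0],"angular":[0,0,0]},{"xyz":[0,0,0],"angular":[0,0,0]},{"xyz":[0,0,0],"angular":[0,0,0]}]' 5.2 25; python3 -m handwheel '[{"xyz":[0,0,0],"angular":[0,0,0]},{"xyz":[0,0,0],"angular":[0,0,0]}]'; python3 need.py
```

```text
time: 14.92
position: [0.6163, 0.3082, 0.0116]
tool_rot: [1.078, 1.291, -1.073]
ft_force: [0.8, -0.9, 0.1]
grip_width: 1.002
t 14.92 pos cm [61.63 30.82  1.16] jaw [ 0.18  -0.984 -0.003] down [ 0.001  0.003 -1.   ] F [ 0.8 -0.9  0.1] w 8.72 q [-0.02  0.67 -0.68  1.53  0.45  1.1  -2.18]
need cm [ 0.06 -0.05  0.04]
turn deg [-1.0e-01 -3.0e-01  1.8e+02]
turn deg [-0.2  0.  -0. ]
time: 15.33
position: [0.6171, 0.3089, 0.013]
tool_rot: [1.08, 1.29, -1.071]
ft_force: [-0.1, -0.0, -1.4]
grip_width: 0.709
time: 15.5
position: [0.6171, 0.3088, 0.013]
tool_rot: [1.079, 1.29, -1.071]
ft_force: [0.1, 0.3, -0.3]
grip_width: 0.704
t 15.5 pos cm [61.71 30.88  1.3 ] jaw [ 0.18  -0.984 -0.004] down [ 0.003  0.004 -1.   ] F [ 0.1  0.3 -0.3] w 6.12 q [-0.02  0.67 -0.68  1.53  0.45  1.1  -2.18]
```

```bash
python3 -m handwheel '[{"xyz":[0,0,1],"angular":[0,0,0]},{"xyz":[0,0,2.5],"angular":[0,0,0]},{"xyz":[0,0,3.5],"angular":[0,0,0]},{"xyz":[-0.8,-1.5,3],"angular":[0,0,0]},{"xyz":[-1.3,-3,0.5],"angular":[0,0,0]}]';python3 need.py .4072 -.2023 .12 .155
```

```text
time: 15.92
position: [0.5914, 0.2688, 0.1191]
tool_rot: [1.072, 1.302, -1.068]
ft_force: [1.2, 0.7, 0.3]
grip_width: 0.704
t 15.92 pos cm [59.14 26.88 11.91] jaw [ 0.188 -0.982 -0.008] down [-0.005  0.007 -1.   ] F [1.2 0.7 0.3] w 6.12 q [ 0.1   0.49 -0.75  1.55  0.34  1.23 -2.08]
need cm [-18.42 -47.11   0.09]
turn deg [  0.5  -0.7 178. ]
turn deg [-0.4 -0.3 -2. ]
```

```bash
python3 -m handwheel '[{"xyz":[-1.4,-3.7,0],"angular":[-0.3,-0.3,-0.4]},{"xyz":[-1.5,-3.8,0],"angular":[0,0,-0.4]},{"xyz":[-1.5,-3.8,0],"angular":[0,0,-0.3]},{"xyz":[-1.5,-3.8,0],"angular":[0,0,0]},{"xyz":[-1.5,-3.8,0],"angular":[0,0,0]}]';python3 need.py .4072 -.2023 .12 .155; python3 -m handwheel '[{"xyz":[-1.5,-3.8,0],"angular":[0,0,0]},{"xyz":[-1.5,-3.8,0],"angular":[0,0,0]},{"xyz":[-1.5,-3.8,0],"angular":[0,0,0]},{"xyz":[-1.5,-3.6,0],"angular":[0,0,0]}]';python3 need.py .4072 -.2023 .12 .155
```

```text
time: 16.33
position: [0.515, 0.0811, 0.1265]
tool_rot: [1.085, 1.286, -1.065]
ft_force: [0.2, -0.6, -1.4]
grip_width: 0.704
t 16.33 pos cm [51.5   8.11 12.65] jaw [ 0.179 -0.984 -0.005] down [ 0.01   0.007 -1.   ] F [ 0.2 -0.6 -1.4] w 6.13 q [ 0.5   0.18 -0.76  1.88  0.13  1.13 -1.7 ]
need cm [-10.78 -28.34  -0.65]
turn deg [ -0.9  -0.6 178.6]
turn deg [-0.4  0.6 -1.4]
time: 16.67
position: [0.4518, -0.0725, 0.1294]
tool_rot: [1.082, 1.281, -1.062]
ft_force: [0.8, -0.3, -1.3]
grip_width: 0.702
t 16.67 pos cm [45.18 -7.25 12.94] jaw [ 0.181 -0.983 -0.001] down [ 0.014  0.003 -1.   ] F [ 0.8 -0.3 -1.3] w 6.1 q [ 0.75 -0.01 -0.63  2.02 -0.01  1.12 -1.27]
need cm [ -4.46 -12.98  -0.94]
turn deg [ -1.3  -0.3 178.4]
turn deg [-0.2  0.8 -1.6]
```

```bash
python3 -m handwheel '[{"xyz":[-1,-3.5,0],"angular":[0,0.8,-0.8]},{"xyz":[-1,-3.2,-0.5],"angular":[0,0,-0.5]},{"xyz":[-1,-2.5,-0.5],"angular":[0,0,0]},{"xyz":[-0.5,-1,-1],"angular":[0,0,0]},{"xyz":[0,0,0],"angular":[0,0,0]}]';python3 need.py .4072 -.2023 .018 .155
```

```text
time: 17.08
position: [0.4103, -0.1875, 0.1131]
tool_rot: [1.097, 1.268, -1.101]
ft_force: [-0.6, 0.3, -2.7]
grip_width: 0.706
t 17.08 pos cm [ 41.03 -18.75  11.31] jaw [ 0.147 -0.989  0.007] down [ 0.003 -0.006 -1.   ] F [-0.6  0.3 -2.7] w 6.14 q [ 0.87  0.   -0.5   2.05  0.01  1.09 -1.06]
need cm [-0.31 -1.48 -9.51]
turn deg [   0.3   -0.6 -179.6]
turn deg [0.4 0.2 0.4]
```

```bash
python3 -m handwheel '[{"xyz":[-0.3,-1.4,-1.5],"angular":[0.4,0.2,0.4]},{"xyz":[0,0,-2],"angular":[0,0,0]},{"xyz":[0,0,-2],"angular":[0,0,0]},{"xyz":[0,0,-1.3],"angular":[0,0,0]},{"xyz":[0,0,0],"angular":[0,0,0]}]';python3 need.py .4072 -.2023 .018 .155
```

```text
time: 17.5
position: [0.4122, -0.1956, 0.046]
tool_rot: [1.093, 1.277, -1.085]
ft_force: [-0.2, 1.1, -1.6]
grip_width: 0.704
t 17.5 pos cm [ 41.22 -19.56   4.6 ] jaw [ 0.161 -0.987 -0.   ] down [ 0.006  0.001 -1.   ] F [-0.2  1.1 -1.6] w 6.12 q [ 0.87  0.11 -0.5   2.1   0.06  0.94 -1.07]
need cm [-0.5  -0.67 -2.8 ]
turn deg [-6.000e-01 -1.000e-01  1.796e+02]
turn deg [-0.1  0.4 -0.4]
```

```bash
python3 -m handwheel '[{"xyz":[-0.5,-0.7,-0.8],"angular":[0,0.4,-0.4]},{"xyz":[0,0,-0.8],"angular":[0,0,0]},{"xyz":[0,0,-0.6],"angular":[0,0,0]},{"xyz":[0,0,-0.3],"angular":[0,0,0]},{"xyz":[0,0,0],"angular":[0,0,0]}]';python3 need.py .4072 -.2023 .018 .155
```

```text
time: 17.92
position: [0.4104, -0.1996, 0.0214]
tool_rot: [1.092, 1.28, -1.088]
ft_force: [-0.4, -0.5, -1.8]
grip_width: 0.703
t 17.92 pos cm [ 41.04 -19.96   2.14] jaw [ 0.16  -0.987 -0.001] down [ 0.002  0.001 -1.   ] F [-0.4 -0.5 -1.8] w 6.12 q [ 0.86  0.15 -0.49  2.12  0.09  0.89 -1.09]
need cm [-0.32 -0.27 -0.34]
turn deg [-2.000e-01 -1.000e-01  1.797e+02]
turn deg [-0.1  0.1 -0.3]
```

```bash
python3 -m handwheel '[{"xyz":[-0.3,-0.3,-0.3],"angular":[0,0,0]},{"xyz":[0,0,0],"angular":[0,0,0]},{"xyz":[0,0,0],"angular":[0,0,0]}]';python3 need.py .4072 -.2023 .018 .155
```

```text
time: 18.17
position: [0.408, -0.2031, 0.0189]
tool_rot: [1.092, 1.279, -1.088]
ft_force: [0.4, -0.5, -1.2]
grip_width: 0.705
t 18.17 pos cm [ 40.8  -20.31   1.89] jaw [ 0.16  -0.987  0.   ] down [ 0.003  0.    -1.   ] F [ 0.4 -0.5 -1.2] w 6.13 q [ 0.87  0.15 -0.49  2.12  0.09  0.89 -1.08]
need cm [-0.08  0.08 -0.09]
turn deg [ -0.3  -0.  179.7]
turn deg [-0.   0.2 -0.3]
```

```bash
python3 -m handwheel '[{"xyz":[0,0,-0.1],"angular":[0,0,0]},{"xyz":[0,0,0],"angular":[0,0,0]}]';python3 -m handwheel '[{"xyz":[0,0,0],"angular":[0,0,0]},{"xyz":[0,0,0],"angular":[0,0,0]},{"xyz":[0,0,0],"angular":[0,0,0]}]' 7.6; python3 -m handwheel '[{"xyz":[0,0,0.7],"angular":[0,0,0]},{"xyz":[0,0,2],"angular":[0,0,0]},{"xyz":[0,0,3],"angular":[0,0,0]},{"xyz":[0,0,3.5],"angular":[0,0,0]},{"xyz":[0,0,1],"angular":[0,0,0]}]'; python3 need.py .4526 -.0043 .01 -.432
python3 - <<'E'
from h import *
d=get_image("side"); crop(d,260,180,200,150,4,"pics/g10.png")
E
```

```text
time: 18.33
position: [0.4081, -0.2036, 0.0183]
tool_rot: [1.092, 1.277, -1.088]
ft_force: [0.4, 0.1, -1.9]
grip_width: 0.706
time: 18.58
position: [0.4091, -0.2041, 0.0192]
tool_rot: [1.092, 1.275, -1.088]
ft_force: [0.4, 0.2, 0.2]
grip_width: 0.836
time: 19.0
position: [0.4066, -0.2017, 0.1242]
tool_rot: [1.092, 1.283, -1.087]
ft_force: [1.2, -0.3, 0.6]
grip_width: 0.877
t 19.0 pos cm [ 40.66 -20.17  12.42] jaw [ 0.161 -0.987 -0.003] down [ 0.001  0.004 -1.   ] F [ 1.2 -0.3  0.6] w 7.63 q [ 0.9  -0.   -0.49  2.02 -0.    1.12 -1.  ]
need cm [  4.6   19.74 -11.42]
turn deg [-1.00e-01 -3.00e-01  1.46e+02]
turn deg [ -0.2   0.1 -34. ]
```

View pics/g10.png

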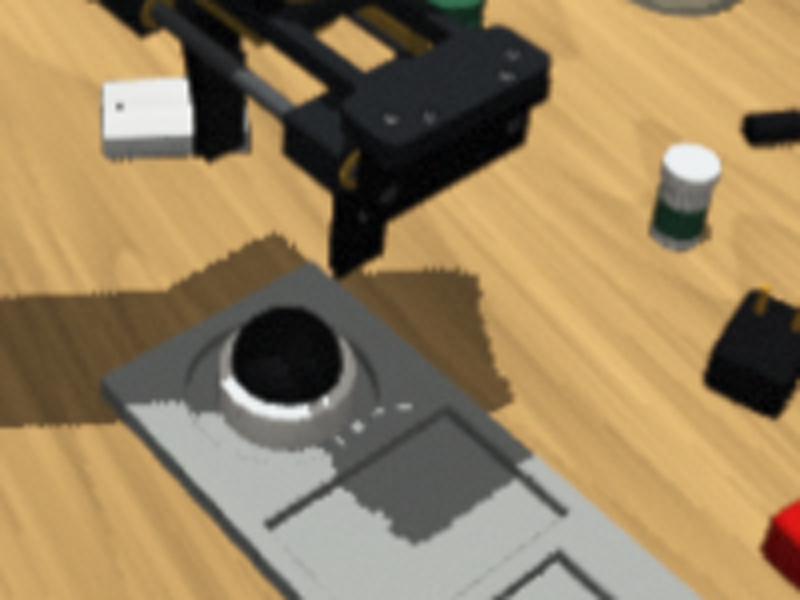

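```bash
python3 -m handwheel '[{"xyz":[0.9,3.5,0],"angular":[0,0,-6]},{"xyz":[0.9,3.8,0],"angular":[0,0,-6]},{"xyz":[0.8,3.8,-1],"angular":[0,0,-6]},{"xyz":[0.8,3.4,-1],"angular":[0,0,-6]},{"xyz":[0.5,2.5,-1],"angular":[0,0,-5]}]' 8;python3 -m handwheel '[{"xyz":[0,0,0],"angular":[0,0,0]}]'; python3 need.py .4526 -.0043 .01 -.432
```

```text
time: 19.47
position: [0.4469, -0.0425, 0.1011]
tool_rot: [1.467, 1.006, -1.459]
ft_force: [0.7, -0.2, -0.3]
grip_width: 0.921
time: 19.55
position: [0.4464, -0.0365, 0.0998]
tool_rot: [1.465, 1.011, -1.457]
ft_force: [0.2, -0.2, 0.1]
grip_width: 0.922
t 19.55 pos cm [44.64 -3.65  9.98] jaw [-0.345 -0.939  0.002] down [ 0.01  -0.006 -1.   ] F [ 0.2 -0.2  0.1] w 8.02 q [ 0.72  0.01 -0.69  2.07  0.02  1.06 -1.91]
need cm [ 0.62  3.22 -8.98]
turn deg [ -0.8   0.5 175.4]
turn deg [ 0.3  0.5 -4.6]
```

```bash
python3 -m handwheel '[{"xyz":[0.4,2,-1.5],"angular":[0.3,0.5,-3]},{"xyz":[0.2,1.2,-1.5],"angular":[0,0,-1.6]},{"xyz":[0,0,-1.5],"angular":[0,0,0]},{"xyz":[0,0,-0.6],"angular":[0,0,0]},{"xyz":[0,0,0],"angular":[0,0,0]}]'; python3 need.py .4526 -.0043 .01 -.432
```

```text
time: 19.97
position: [0.4526, -0.0022, 0.0473]
tool_rot: [1.516, 0.973, -1.516]
ft_force: [0.0, 0.0, -0.1]
grip_width: 0.919
t 19.97 pos cm [45.26 -0.22  4.73] jaw [-0.415 -0.91   0.001] down [ 0.001 -0.002 -1.   ] F [ 0.   0.  -0.1] w 8.0 q [ 0.65  0.12 -0.73  2.1   0.1   0.95 -2.14]
need cm [ 0.   -0.21 -3.73]
turn deg [-1.000e-01  2.000e-01  1.798e+02]
turn deg [ 0.1  0.1 -0.2]
```

```bash
python3 -m handwheel '[{"xyz":[0,-0.3,-1.3],"angular":[0,0,0]},{"xyz":[0,0,-1.2],"angular":[0,0,0]},{"xyz":[0,0,-0.6],"angular":[0,0,0]},{"xyz":[0,0,0],"angular":[0,0,0]}]'; python3 need.py .4526 -.0043 .0105 -.432
```

```text
time: 20.3
position: [0.4533, -0.008, 0.0162]
tool_rot: [1.517, 0.97, -1.517]
ft_force: [-0.3, -0.4, 0.2]
grip_width: 0.92
t 20.3 pos cm [45.33 -0.8   1.62] jaw [-0.416 -0.909  0.002] down [ 0.003 -0.003 -1.   ] F [-0.3 -0.4  0.2] w 8.0 q [ 0.64  0.18 -0.71  2.12  0.16  0.89 -2.17]
need cm [-0.07  0.37 -0.57]
turn deg [ -0.2   0.3 179.9]
turn deg [ 0.2  0.1 -0.1]
```

```bash
python3 -m handwheel '[{"xyz":[0,0.4,-0.5],"angular":[0,0,0]},{"xyz":[0,0,-0.1],"angular":[0,0,0]},{"xyz":[0,0,0],"angular":[0,0,0]}]'; python3 need.py .4526 -.0043 .0105 -.432
python3 - <<'E'
from h import *
d=get_image("side"); crop(d,240,140,160,120,5,"pics/g11.png")
E
```

```text
time: 20.55
position: [0.454, -0.0043, 0.0105]
tool_rot: [1.519, 0.969, -1.517]
ft_force: [0.2, -0.2, 0.6]
grip_width: 0.917
t 20.55 pos cm [45.4  -0.43  1.05] jaw [-0.417 -0.909  0.002] down [ 0.004 -0.004 -1.   ] F [ 0.2 -0.2  0.6] w 7.98 q [ 0.62  0.19 -0.71  2.12  0.17  0.87 -2.19]
need cm [-0.14 -0.   -0.  ]
turn deg [ -0.3   0.3 179.9]
turn deg [ 0.2  0.2 -0.1]
```

View pics/g11.png

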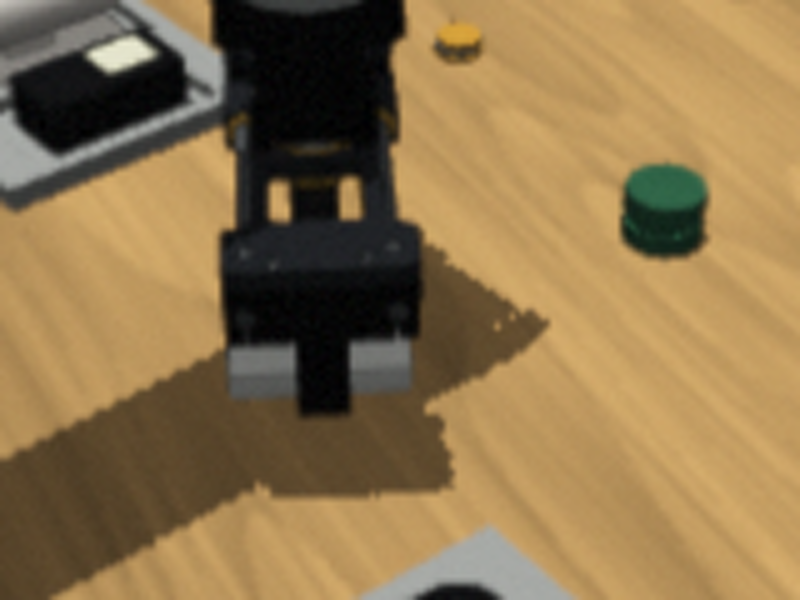

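The side crop shows the gripper straddling the drive, with the finger at crop (325,375) centred along it. Closing now.

```bash
python3 need.py; python3 -m handwheel '[{"xyz":[0,0,0],"angular":[0,0,0]},{"xyz":[0,0,0],"angular":[0,0,0]},{"xyz":[0,0,0],"angular":[0,0,0]},{"xyz":[0,0,0],"angular":[0,0,0]},{"xyz":[0,0,0],"angular":[0,0,0]}]' 4.2 30; python3 -m handwheel '[{"xyz":[0,0,0],"angular":[0,0,0]},{"xyz":[0,0,0],"angular":[0,0,0]},{"xyz":[0,0,0],"angular":[0,0,0]}]';python3 need.py .4211 -.2912 .1 .155
```

```text
t 20.6 pos cm [45.4  -0.41  1.06] jaw [-0.417 -0.909  0.002] down [ 0.004 -0.004 -1.   ] F [-0.1 -0.8  1.4] w 8.03 q [ 0.62  0.19 -0.72  2.12  0.17  0.87 -2.19]
time: 21.02
position: [0.4551, -0.0041, 0.0119]
tool_rot: [1.519, 0.967, -1.514]
ft_force: [0.3, 0.2, -0.7]
grip_width: 0.624
time: 21.27
position: [0.4552, -0.0041, 0.012]
tool_rot: [1.519, 0.967, -1.514]
ft_force: [0.5, 0.7, -0.2]
grip_width: 0.571
t 21.27 pos cm [45.52 -0.41  1.2 ] jaw [-0.417 -0.909  0.001] down [ 0.006 -0.004 -1.   ] F [ 0.5  0.7 -0.2] w 4.96 q [ 0.62  0.19 -0.72  2.12  0.17  0.88 -2.19]
need cm [ -3.41 -28.71   8.8 ]
turn deg [   0.6   -0.2 -146.5]
turn deg [ 0.1  0.4 33.5]
```

```bash
python3 -m handwheel '[{"xyz":[0,0,0.8],"angular":[0,0,0]},{"xyz":[0,0,2],"angular":[0,0,0]},{"xyz":[0,0,3],"angular":[0,0,0]},{"xyz":[0,0,3],"angular":[0,0,0]},{"xyz":[0,-1,1],"angular":[0,0,0]}]';python3 need.py .4211 -.2912 .1 .155
python3 - <<'E'
from h import *
d=get_image("side"); crop(d,220,120,180,130,4,"pics/g12.png")
E
```

```text
time: 21.68
position: [0.4493, -0.0109, 0.1109]
tool_rot: [1.512, 0.981, -1.52]
ft_force: [1.0, 0.1, -1.8]
grip_width: 0.566
t 21.68 pos cm [44.93 -1.09 11.09] jaw [-0.412 -0.911  0.002] down [-0.006  0.001 -1.   ] F [ 1.   0.1 -1.8] w 4.93 q [ 0.7   0.02 -0.73  2.04  0.01  1.1  -2.03]
need cm [ -2.82 -28.03  -1.09]
turn deg [-4.000e-01 -1.000e-01 -1.468e+02]
turn deg [ 0.1 -0.3 33.2]
```

View pics/g12.png

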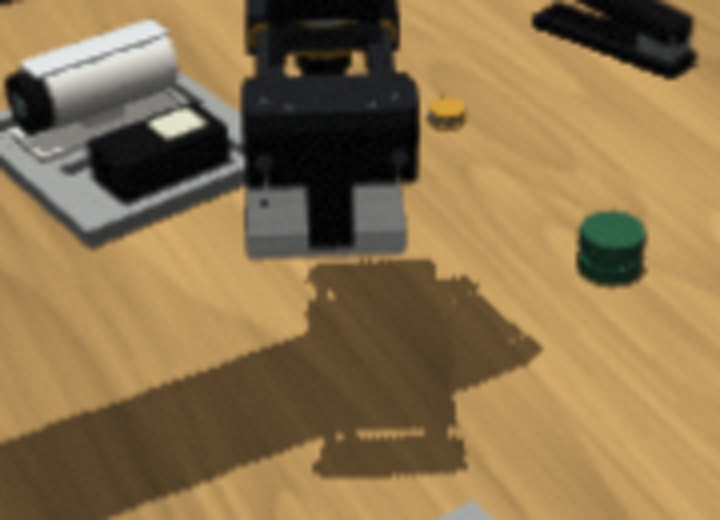

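Drive is held level. Moving it to its pocket, with the turn on the way.

```bash
python3 -m handwheel '[{"xyz":[-0.1,-3,0],"angular":[0,-0.3,5]},{"xyz":[-0.3,-3.6,0],"angular":[0,0,5]},{"xyz":[-0.3,-3.6,0],"angular":[0,0,5]},{"xyz":[-0.3,-3.6,0],"angular":[0,0,5]},{"xyz":[-0.4,-3.6,0],"angular":[0,0,5]}]';python3 need.py .4211 -.2912 .1 .155
```

```text
time: 22.15
position: [0.436, -0.1854, 0.113]
tool_rot: [1.181, 1.224, -1.174]
ft_force: [0.9, -1.1, -1.2]
grip_width: 0.569
t 22.15 pos cm [ 43.6  -18.54  11.3 ] jaw [ 0.042 -0.999  0.   ] down [ 0.006 -0.    -1.   ] F [ 0.9 -1.1 -1.2] w 4.95 q [ 0.89  0.06 -0.55  2.    0.03  1.09 -1.21]
need cm [ -1.49 -10.58  -1.3 ]
turn deg [   0.5    0.  -173.5]
turn deg [-0.   0.3  6.5]
```

```bash
python3 -m handwheel '[{"xyz":[-0.4,-3.2,0],"angular":[0,0.3,3]},{"xyz":[-0.4,-3.2,-0.5],"angular":[0,0,2]},{"xyz":[-0.3,-2.2,-0.8],"angular":[0,0,0]},{"xyz":[0,-0.8,-0.8],"angular":[0,0,0]},{"xyz":[0,0,0],"angular":[0,0,0]}]';python3 need.py .4211 -.2912 .017 .155
```

```text
time: 22.57
position: [0.4186, -0.2917, 0.0881]
tool_rot: [1.115, 1.268, -1.12]
ft_force: [-0.0, -0.6, -2.8]
grip_width: 0.567
t 22.57 pos cm [ 41.86 -29.17   8.81] jaw [ 0.124 -0.992 -0.   ] down [-0.004 -0.    -1.   ] F [-0.  -0.6 -2.8] w 4.93 q [ 0.98  0.17 -0.46  1.94  0.09  1.06 -0.96]
need cm [ 0.25  0.05 -7.11]
turn deg [  -0.4   -0.  -178.2]
turn deg [ 0.  -0.2  1.8]
```

```bash
python3 -m handwheel '[{"xyz":[0.2,0,-1.5],"angular":[0,0,1.5]},{"xyz":[0,0,-2],"angular":[0,0,0]},{"xyz":[0,0,-1.2],"angular":[0,0,0]},{"xyz":[0,0,-0.3],"angular":[0,0,0]},{"xyz":[0,0,0],"angular":[0,0,0]}]';python3 need.py .4211 -.2912 .017 .155
```

```text
time: 22.98
position: [0.4217, -0.2834, 0.0351]
tool_rot: [1.096, 1.288, -1.095]
ft_force: [-0.7, -0.1, -0.8]
grip_width: 0.566
t 22.98 pos cm [ 42.17 -28.34   3.51] jaw [ 0.155 -0.988 -0.007] down [-0.006  0.006 -1.   ] F [-0.7 -0.1 -0.8] w 4.92 q [ 0.96  0.24 -0.46  1.98  0.13  0.96 -0.98]
need cm [-0.06 -0.78 -1.81]
turn deg [  0.5  -0.5 180. ]
turn deg [-0.3 -0.3 -0. ]
```

```bash
python3 -m handwheel '[{"xyz":[0,-0.8,-0.5],"angular":[-0.3,-0.3,0]},{"xyz":[0,0,-0.6],"angular":[0,0,0]},{"xyz":[0,0,-0.4],"angular":[0,0,0]},{"xyz":[0,0,0],"angular":[0,0,0]}]';python3 need.py .4211 -.2912 .017 .155
```

```text
time: 23.32
position: [0.4238, -0.29, 0.0209]
tool_rot: [1.091, 1.278, -1.09]
ft_force: [0.1, -0.1, -2.2]
grip_width: 0.566
t 23.32 pos cm [ 42.38 -29.     2.09] jaw [ 0.159 -0.987  0.001] down [ 0.002 -0.001 -1.   ] F [ 0.1 -0.1 -2.2] w 4.93 q [ 0.96  0.26 -0.46  1.99  0.15  0.92 -0.98]
need cm [-0.27 -0.12 -0.39]
turn deg [-2.000e-01  1.000e-01  1.798e+02]
turn deg [ 0.   0.1 -0.2]
```

```bash
python3 -m handwheel '[{"xyz":[-0.3,-0.1,-0.3],"angular":[0,0,0]},{"xyz":[0,0,-0.1],"angular":[0,0,0]},{"xyz":[0,0,0],"angular":[0,0,0]}]';python3 need.py .4211 -.2912 .017 .155
```

```text
time: 23.57
position: [0.421, -0.2914, 0.0172]
tool_rot: [1.091, 1.277, -1.09]
ft_force: [0.8, 0.8, -1.0]
grip_width: 0.57
t 23.57 pos cm [ 42.1  -29.14   1.72] jaw [ 0.158 -0.987  0.002] down [ 0.003 -0.002 -1.   ] F [ 0.8  0.8 -1. ] w 4.96 q [ 0.97  0.27 -0.45  1.99  0.15  0.91 -0.98]
need cm [ 0.01  0.02 -0.02]
turn deg [-3.000e-01  1.000e-01  1.798e+02]
turn deg [ 0.1  0.2 -0.2]
```

```bash
python3 -m handwheel '[{"xyz":[0,0,0],"angular":[0,0,0]},{"xyz":[0,0,0],"angular":[0,0,0]},{"xyz":[0,0,0],"angular":[0,0,0]}]' 6.4; python3 -m handwheel '[{"xyz":[0,0,0.7],"angular":[0,0,0]},{"xyz":[0,0,2],"angular":[0,0,0]},{"xyz":[0,0,3],"angular":[0,0,0]},{"xyz":[0,0,3.5],"angular":[0,0,0]},{"xyz":[1,0,1.5],"angular":[0,0,0]}]'; python3 need.py .6095 -.292 .1 .5
python3 - <<'E'
from h import *
d=get_image("side"); crop(d,260,180,200,150,4,"pics/g13.png")
E
```

```text
time: 23.82
position: [0.4218, -0.2922, 0.0183]
tool_rot: [1.091, 1.274, -1.09]
ft_force: [-0.2, 0.2, 0.3]
grip_width: 0.699
time: 24.23
position: [0.4276, -0.29, 0.1275]
tool_rot: [1.093, 1.283, -1.092]
ft_force: [-0.5, -0.2, 1.6]
grip_width: 0.741
t 24.23 pos cm [ 42.76 -29.    12.75] jaw [ 0.157 -0.988 -0.003] down [-0.003  0.003 -1.   ] F [-0.5 -0.2  1.6] w 6.44 q [ 0.99  0.14 -0.47  1.88  0.07  1.14 -0.92]
need cm [18.19 -0.2  -2.75]
turn deg [  -0.2    0.2 -160.4]
turn deg [-0.1 -0.2 19.6]
```

View pics/g13.png

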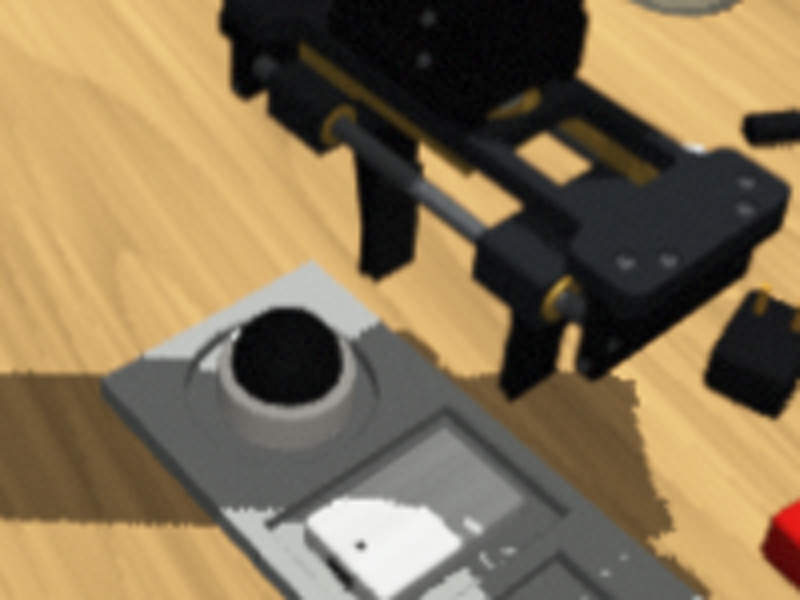

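```bash
python3 -m handwheel '[{"xyz":[3,0,0],"angular":[0,0,4]},{"xyz":[3.8,0,0],"angular":[0,0,4]},{"xyz":[3.8,0,0],"angular":[0,0,4]},{"xyz":[3,0,0],"angular":[0,0,4]},{"xyz":[1.8,0,0],"angular":[0,0,2]}]' 8.0; python3 -m handwheel '[{"xyz":[0,0,0],"angular":[0,0,0]}]'; python3 need.py .6095 -.292 .012 .5
python3 - <<'E'
from ov import *
d=get_image("side"); overlay(d,[(box(.6095,-.292,.5,.05,.038,0,.028),G)],400,220,120,110,5,"pics/g14.png")
E
```

```text
time: 24.7
position: [0.5892, -0.2943, 0.137]
tool_rot: [0.846, 1.386, -0.85]
ft_force: [-1.1, 0.2, -0.0]
grip_width: 0.913
time: 24.78
position: [0.5932, -0.2926, 0.1372]
tool_rot: [0.846, 1.385, -0.844]
ft_force: [-0.3, 0.7, -0.1]
grip_width: 0.916
t 24.78 pos cm [ 59.32 -29.26  13.72] jaw [ 0.464 -0.885  0.012] down [ 0.013 -0.007 -1.   ] F [-0.3  0.7 -0.1] w 7.97 q [ 0.82  0.44 -0.53  1.53  0.23  1.23 -0.83]
need cm [  1.63   0.06 -12.52]
turn deg [   1.2   -0.6 -179. ]
turn deg [0.4 0.8 1. ]
```

View pics/g14.png

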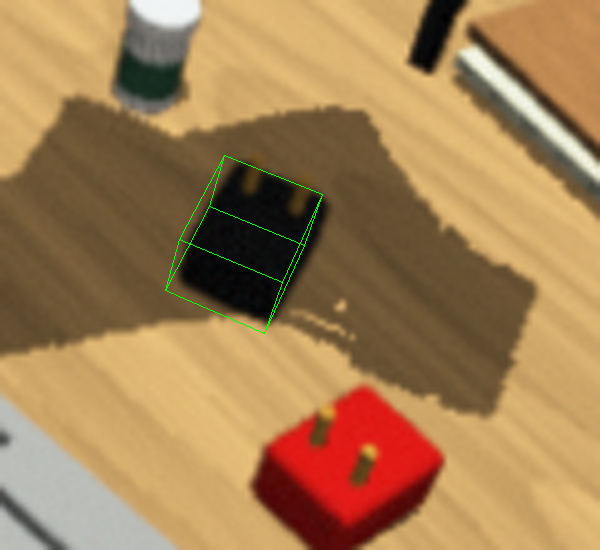

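```bash
python3 -m handwheel '[{"xyz":[1.4,-0.2,-2],"angular":[0.4,0.8,1]},{"xyz":[0.4,0,-2.5],"angular":[0,0,0]},{"xyz":[0,0,-2],"angular":[0,0,0]},{"xyz":[0,0,-0.6],"angular":[0,0,0]},{"xyz":[0,0,0],"angular":[0,0,0]}]'; python3 need.py .612 -.294 .012 .5
```

```text
time: 25.25
position: [0.6064, -0.2971, 0.0669]
tool_rot: [0.835, 1.405, -0.842]
ft_force: [1.0, 0.7, 0.7]
grip_width: 0.919
t 25.25 pos cm [ 60.64 -29.71   6.69] jaw [ 0.474 -0.881  0.001] down [-0.004 -0.003 -1.   ] F [1.  0.7 0.7] w 8.0 q [ 0.79  0.54 -0.51  1.54  0.28  1.14 -0.85]
need cm [ 0.56  0.31 -5.49]
turn deg [  -0.3   -0.3 -179.6]
turn deg [ 0.2 -0.2  0.4]
```

```bash
python3 -m handwheel '[{"xyz":[0.6,0.3,-1],"angular":[0,0,0]},{"xyz":[0,0,-1.2],"angular":[0,0,0]},{"xyz":[0,0,-0.6],"angular":[0,0,0]},{"xyz":[0,0,0],"angular":[0,0,0]}]'; python3 need.py .612 -.294 .012 .5
python3 - <<'E'
from ov import *
d=get_image("side"); overlay(d,[],380,200,160,120,5,"pics/g15.png")
E
```

```text
time: 25.58
position: [0.612, -0.2958, 0.0401]
tool_rot: [0.836, 1.4, -0.846]
ft_force: [-0.4, -0.0, 0.0]
grip_width: 0.921
t 25.58 pos cm [ 61.2  -29.58   4.01] jaw [ 0.471 -0.882  0.005] down [-0.001 -0.006 -1.   ] F [-0.4 -0.   0. ] w 8.01 q [ 0.78  0.57 -0.5   1.55  0.3   1.1  -0.87]
need cm [-0.    0.18 -2.81]
turn deg [-1.000e-01 -6.000e-01 -1.794e+02]
turn deg [ 0.4 -0.1  0.6]
```

View pics/g15.png

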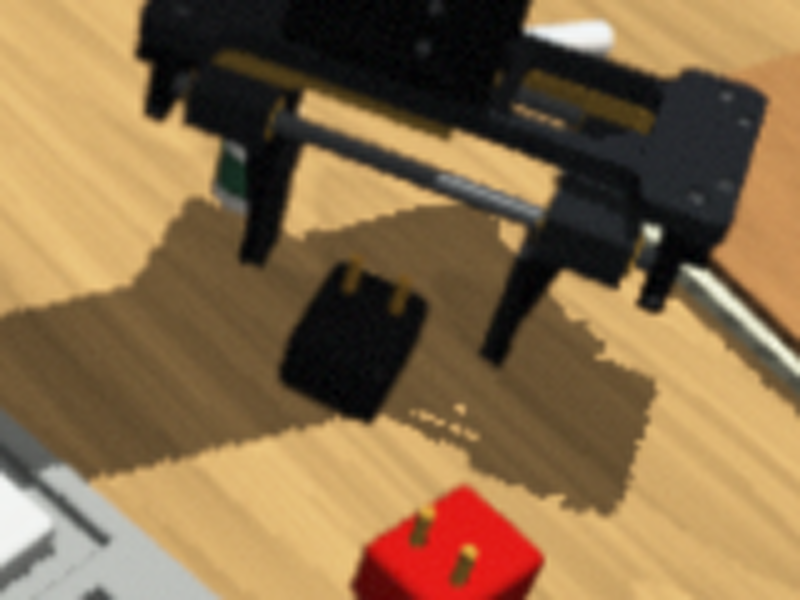

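```bash
python3 -m handwheel '[{"xyz":[0,0.2,-1],"angular":[0.3,0,0.5]},{"xyz":[0,0,-1],"angular":[0,0,0]},{"xyz":[0,0,-0.6],"angular":[0,0,0]},{"xyz":[0,0,0],"angular":[0,0,0]}]'; python3 need.py .612 -.294 .012 .5
```

```text
time: 25.97
position: [0.6131, -0.2944, 0.014]
tool_rot: [0.832, 1.402, -0.835]
ft_force: [0.9, 0.8, 0.3]
grip_width: 0.92
t 25.97 pos cm [ 61.31 -29.44   1.4 ] jaw [ 0.479 -0.878  0.003] down [ 0.002 -0.002 -1.   ] F [0.9 0.8 0.3] w 8.01 q [ 0.77  0.6  -0.49  1.56  0.31  1.06 -0.87]
need cm [-0.11  0.04 -0.2 ]
turn deg [ 1.0e-01 -2.0e-01 -1.8e+02]
turn deg [0.1 0.1 0. ]
```

```bash
python3 -m handwheel '[{"xyz":[0,0,-0.3],"angular":[0,0,0]},{"xyz":[0,0,0],"angular":[0,0,0]},{"xyz":[0,0,0],"angular":[0,0,0]},{"xyz":[0,0,0],"angular":[0,0,0]},{"xyz":[0,0,0],"angular":[0,0,0]}]' 2.8 20; python3 -m handwheel '[{"xyz":[0,0,0],"angular":[0,0,0]},{"xyz":[0,0,0],"angular":[0,0,0]},{"xyz":[0,0,0],"angular":[0,0,0]},{"xyz":[0,0,0],"angular":[0,0,0]},{"xyz":[0,0,0],"angular":[0,0,0]}]';python3 need.py .4328 -.3663 .1 .155
```

```text
time: 26.38
position: [0.6131, -0.2944, 0.0102]
tool_rot: [0.833, 1.403, -0.835]
ft_force: [0.3, -0.6, -0.1]
grip_width: 0.622
time: 26.8
position: [0.6134, -0.2945, 0.011]
tool_rot: [0.833, 1.402, -0.835]
ft_force: [-0.2, 0.5, -0.8]
grip_width: 0.445
t 26.8 pos cm [ 61.34 -29.45   1.1 ] jaw [ 0.479 -0.878  0.003] down [ 0.002 -0.003 -1.   ] F [-0.2  0.5 -0.8] w 3.87 q [ 0.77  0.6  -0.49  1.56  0.32  1.05 -0.87]
need cm [-18.06  -7.18   8.9 ]
turn deg [-1.000e-01  2.000e-01  1.603e+02]
turn deg [  0.2   0.1 -19.7]
```

```bash
python3 -m handwheel '[{"xyz":[0,0,1],"angular":[0,0,0]},{"xyz":[0,0,2.5],"angular":[0,0,0]},{"xyz":[0,0,3],"angular":[0,0,0]},{"xyz":[-1,-0.4,2],"angular":[0,0,-2]},{"xyz":[-3,-1.2,0.5],"angular":[0,0,-3]}]';python3 need.py .4328 -.3663 .1 .155
```

```text
time: 27.22
position: [0.5757, -0.3034, 0.103]
tool_rot: [0.9, 1.38, -0.89]
ft_force: [0.4, -0.3, -1.1]
grip_width: 0.437
t 27.22 pos cm [ 57.57 -30.34  10.3 ] jaw [ 0.407 -0.913 -0.004] down [ 0.002  0.006 -1.   ] F [ 0.4 -0.3 -1.1] w 3.81 q [ 0.85  0.45 -0.51  1.57  0.23  1.18 -0.87]
need cm [-14.29  -6.29  -0.3 ]
turn deg [ -0.2  -0.5 164.8]
turn deg [ -0.3   0.2 -15.2]
```

```bash
python3 -m handwheel '[{"xyz":[-3,-1.4,0],"angular":[0,0,-4]},{"xyz":[-3.3,-1.4,0],"angular":[0,0,-4]},{"xyz":[-3.2,-1.4,0],"angular":[0,0,-3.5]},{"xyz":[-2.3,-1,-0.5],"angular":[0,0,-2.5]},{"xyz":[-0.8,-0.3,-0.5],"angular":[0,0,0]}]';python3 -m handwheel '[{"xyz":[0,0,0],"angular":[0,0,0]}]'; python3 need.py .4328 -.3663 .016 .155
```

```text
time: 27.63
position: [0.4456, -0.3623, 0.1023]
tool_rot: [1.09, 1.269, -1.084]
ft_force: [-1.1, -1.0, -0.7]
grip_width: 0.438
time: 27.72
position: [0.443, -0.3637, 0.1022]
tool_rot: [1.091, 1.269, -1.088]
ft_force: [0.4, 0.3, -1.3]
grip_width: 0.439
t 27.72 pos cm [ 44.3  -36.37  10.22] jaw [ 0.158 -0.987  0.007] down [ 0.01  -0.006 -1.   ] F [ 0.4  0.3 -1.3] w 3.82 q [ 1.03  0.27 -0.45  1.79  0.13  1.1  -0.87]
need cm [-1.02 -0.26 -8.62]
turn deg [ -0.9   0.5 179.8]
turn deg [ 0.3  0.6 -0.2]
```

```bash
python3 -m handwheel '[{"xyz":[-1,-0.3,-1.5],"angular":[0.3,0.6,-0.2]},{"xyz":[0,0,-2],"angular":[0,0,0]},{"xyz":[0,0,-2],"angular":[0,0,0]},{"xyz":[0,0,-0.8],"angular":[0,0,0]},{"xyz":[0,0,0],"angular":[0,0,0]}]'; python3 need.py .4328 -.3663 .016 .155
```

```text
time: 28.13
position: [0.4381, -0.3642, 0.0369]
tool_rot: [1.088, 1.28, -1.084]
ft_force: [-0.0, -0.1, 0.2]
grip_width: 0.44
t 28.13 pos cm [ 43.81 -36.42   3.69] jaw [ 0.164 -0.986  0.001] down [ 0.004 -0.    -1.   ] F [-0.  -0.1  0.2] w 3.83 q [ 1.02  0.35 -0.43  1.84  0.17  0.99 -0.89]
need cm [-0.53 -0.21 -2.09]
turn deg [ -0.3   0.  179.4]
turn deg [ 0.   0.2 -0.6]
```

```bash
python3 -m handwheel '[{"xyz":[-0.5,-0.2,-0.6],"angular":[0,0,-0.5]},{"xyz":[0,0,-0.6],"angular":[0,0,0]},{"xyz":[0,0,-0.4],"angular":[0,0,0]},{"xyz":[0,0,0],"angular":[0,0,0]}]'; python3 need.py .4328 -.3663 .016 .155
python3 - <<'E'
from ov import *
d=get_image("side"); overlay(d,[],320,250,160,120,5,"pics/g16.png")
E
```

```text
time: 28.47
position: [0.4356, -0.3645, 0.0197]
tool_rot: [1.093, 1.278, -1.086]
ft_force: [-0.6, 0.8, -1.3]
grip_width: 0.446
t 28.47 pos cm [ 43.56 -36.45   1.97] jaw [ 0.16  -0.987 -0.001] down [ 0.005  0.001 -1.   ] F [-0.6  0.8 -1.3] w 3.88 q [ 1.02  0.37 -0.43  1.86  0.18  0.95 -0.9 ]
need cm [-0.28 -0.18 -0.37]
turn deg [-4.000e-01 -1.000e-01  1.797e+02]
turn deg [-0.1  0.3 -0.3]
```

View pics/g16.png

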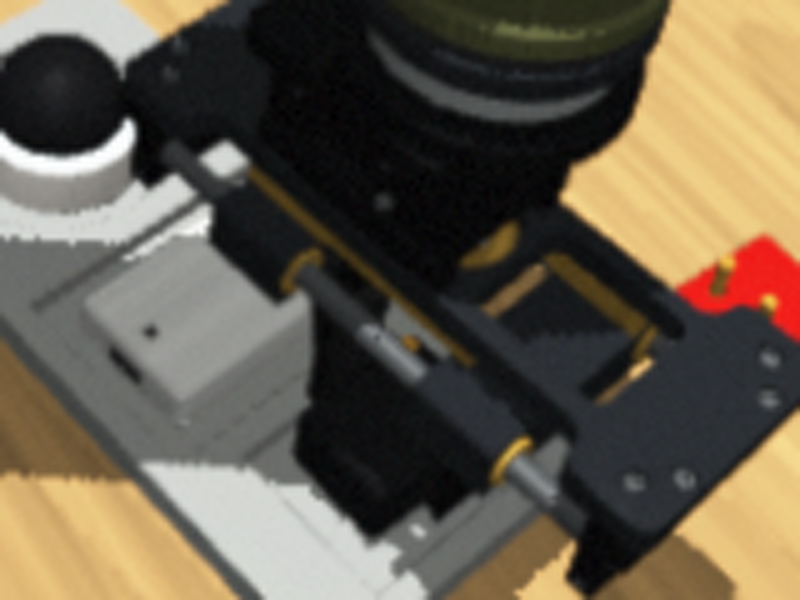

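```bash
python3 -m handwheel '[{"xyz":[-0.2,-0.2,-0.3],"angular":[0,0,0]},{"xyz":[0,0,-0.1],"angular":[0,0,0]},{"xyz":[0,0,0],"angular":[0,0,0]}]'; python3 need.py .4328 -.3663 .016 .155; python3 -m handwheel '[{"xyz":[0,0,0],"angular":[0,0,0]},{"xyz":[0,0,0],"angular":[0,0,0]},{"xyz":[0,0,0],"angular":[0,0,0]}]' 5.4; python3 -m handwheel '[{"xyz":[0,0,0.7],"angular":[0,0,0]},{"xyz":[0,0,2],"angular":[0,0,0]},{"xyz":[0,0,3],"angular":[0,0,0]},{"xyz":[0,0,3.5],"angular":[0,0,0]},{"xyz":[0,-1,2],"angular":[0,0,0]}]'; python3 -m handwheel '[{"xyz":[-1,-3.8,1],"angular":[0,0,0]},{"xyz":[-1,-3.8,1],"angular":[0,0,0]},{"xyz":[-1,-3.8,1],"angular":[0,0,0]},{"xyz":[-1,-3.8,1],"angular":[0,0,0]},{"xyz":[-1,-3.8,0],"angular":[0,0,0]}]'; python3 need.py .22 -.61 .2
```

```text
time: 28.77
position: [0.4349, -0.3675, 0.0172]
tool_rot: [1.092, 1.274, -1.085]
ft_force: [0.4, -0.4, -0.5]
grip_width: 0.437
t 28.77 pos cm [ 43.49 -36.75   1.72] jaw [ 0.16  -0.987  0.002] down [ 0.008 -0.001 -1.   ] F [ 0.4 -0.4 -0.5] w 3.8 q [ 1.02  0.37 -0.43  1.86  0.18  0.94 -0.89]
need cm [-0.21  0.12 -0.12]
turn deg [-7.000e-01  1.000e-01  1.797e+02]
turn deg [ 0.1  0.4 -0.3]
time: 29.02
position: [0.4353, -0.3684, 0.0183]
tool_rot: [1.092, 1.272, -1.086]
ft_force: [0.1, -0.8, 0.0]
grip_width: 0.573
time: 29.43
position: [0.4323, -0.3728, 0.1309]
tool_rot: [1.093, 1.286, -1.083]
ft_force: [0.3, -0.2, -0.0]
grip_width: 0.617
time: 29.85
position: [0.3905, -0.562, 0.1873]
tool_rot: [1.076, 1.276, -1.065]
ft_force: [0.6, -0.3, 0.4]
grip_width: 0.619
t 29.85 pos cm [ 39.05 -56.2   18.73] jaw [ 0.183 -0.983  0.007] down [ 0.015 -0.004 -1.   ] F [ 0.6 -0.3  0.4] w 5.38 q [ 1.19  0.42 -0.36  1.41  0.14  1.33 -0.55]
need cm [-17.05  -4.8    1.27]
```

```bash
python3 -m handwheel '[{"xyz":[-3,-1,0],"angular":[0,0,0]},{"xyz":[-3,-1,0],"angular":[0,0,0]},{"xyz":[-2,-0.5,0],"angular":[0,0,0]},{"xyz":[0,0,0],"angular":[0,0,0]}]'
python3 - <<'E'
from ov import *
d=get_image("top"); cv2.imwrite("pics/f0.png",d["pixels"]); o=(0.4325,0.2666,0.18); i=(0.4189,-0.2774,0.155)
crop(d,140,180,100,90,6,"pics/f1.png"); crop(d,360,175,150,95,5,"pics/f2.png")
a=lambda x,y,yaw,z,L,W,h:(box(x,y,yaw,L,W,z,z+h),G)
m=[(P,R) for P,_ in[models()[k] for k in(1,2,4,5)]]+[a(.4255+.003,.304,.18,.005,.11,.046,.01),a(.441,.2272,.18,.005,.084,.044,.032),a(.421,-.2914,.155,.005,.08,.05,.018),a(.4335,-.3675,.155,.005,.05,.038,.028),(cyl(.408,-.2036,.031,.029),G),(cyl(.408,-.2036,.025,.029),G)]
overlay(d,m,140,180,100,90,6,"pics/f3.png"); overlay(d,m,360,175,150,95,5,"pics/f4.png")
d=get_image("side"); crop(d,190,110,320,280,2,"pics/f5.png")
E
```

```text
time: 30.18
position: [0.3012, -0.599, 0.1876]
tool_rot: [1.081, 1.269, -1.076]
ft_force: [-0.9, -0.2, -0.9]
grip_width: 0.62
```

View pics/f0.png

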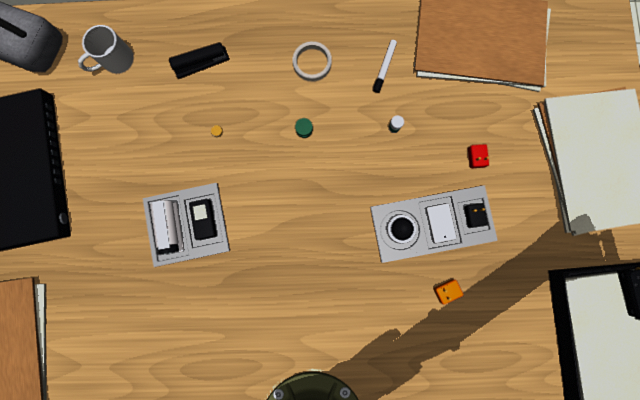

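View pics/f3.png

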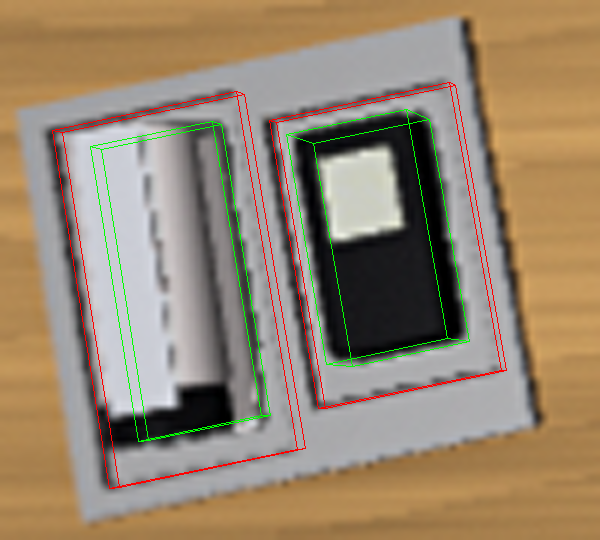

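View pics/f4.png

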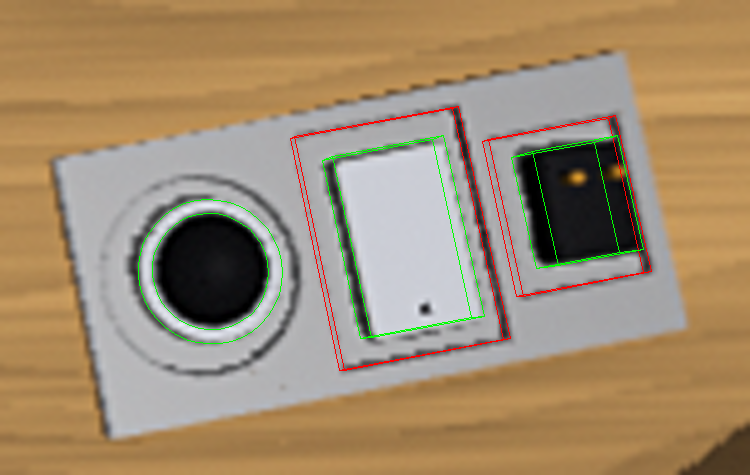

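View pics/f5.png

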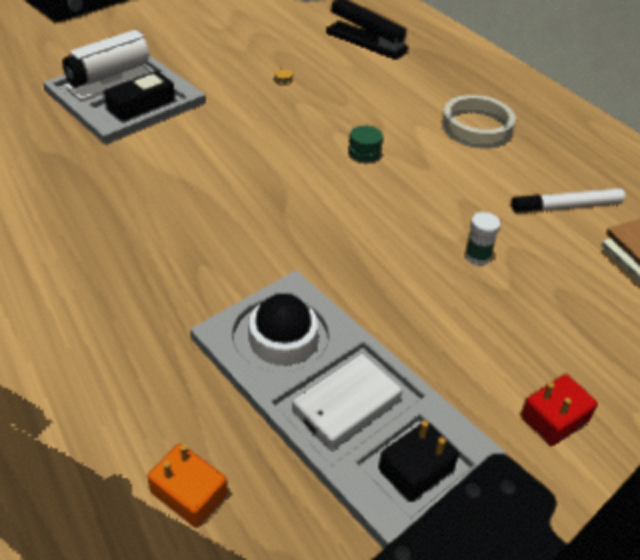

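```bash
python3 -m handwheel '[{"xyz":[0,0,0],"angular":[0,0,0]},{"xyz":[0,0,0],"angular":[0,0,0]}]'; python3 -c "
from bench import *
print(close_job())"
```

```text
time: 30.45
position: [0.3096, -0.5949, 0.1886]
tool_rot: [1.078, 1.269, -1.065]
ft_force: [0.2, 0.1, -0.4]
grip_width: 0.621
the job is handed in; nothing more can be done
None
```

I made up both kits and handed the job in at about 30.5 s. I filled the outdoor tray first (bullet camera, then large supply), then the indoor tray (dome camera, drive, small supply).

**Placement:** In the last top and side pictures, all five things sit upright inside their own pockets and look flat. The outlines I predicted from the release poses match them to within a few millimetres.

**Other objects:** The grinder, pill tube, coins and the orange and red decoys show at the same pixel positions as at the start.

**Robot:** The gripper was open and clear of everything, with under 1 N on the wrist at the last reading.

No check failed. Two small differences turned up along the way:
- **Small supply:** my first position estimate was about 3 mm off in the side view, so I corrected it before gripping.
- **Height on release:** the arm rose 1 to 3 mm as the gripper opened. This did not disturb any of the placings.

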